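# Swap the stain samples in the vial shaker

## Task

Change the batch in the vial shaker: swing its cam lever free, slide the hold-down bar right back, stand the shaken vials in empty holes of the wooden stand and put all the fresh vials from the carrying tray into the shaker's pockets, each pushed right down. Then slide the bar fully home over them, lock it with the lever, and only after that (the shaker starts as soon as the timer leaves off) turn the timer three clicks on from off. Leave the vials already stored in the stand, and do not shove the wax tin or the tape measure about.

Things in the scene. Friction and masses are not known exactly. Their poses are not given: they have to be found in the camera images.
- shaker: vial shaker, 345 mm wide (y), 180 mm deep, fixed on the bench; origin on the bench, x to its back (away from the operator), y to its left, z up. Aluminium carriage, top 100 mm up, with a row of three pockets at x = -35, y = 62, 0, -62 mm; control tower, top 116 mm up, at its right end (y = -108 to -190 mm).
- middle_pocket (a point): centre of the mouth of the shaker's middle pocket, axes as the shaker's; the other two lie 62 mm to either side (y). Pockets are round, 35 mm wide, 44 mm deep; the centre of a seated vial is 3.5 mm above the mouth, its cap's top 51 mm.
- bar (a joint): hold-down bar of the shaker, a steel bridge 44 mm deep, 196 mm wide, on two legs, top 164 mm above the bench: 0 m = home over the pockets, 3 mm above the caps of seated vials (a vial not right down stops it); 0.08 m = slid fully to the back (shaker +x), pockets open. Drag about 2 N; it stays where it is left.
- bar_handle (a point): centre of the bar's grip, an upright black fin on the middle of the bar, 10 mm thick (along the shaker's x), 60 mm long (y), 20 mm tall; its foot is the bar's top, 10 mm below this point; moves with the bar.
- lever (a joint): cam lever at the shaker's left, swings on a vertical axis: 0 = locked, arm to the shaker's front (-x), its bolt behind the bar's left leg; 1.6 rad (end stop) = freed, arm straight out to the left (+y). The bolt clears the bar above 1.2 rad and goes home only if the bar is home. 1 to 2 N at the grip; stays where it is left.
- lever_grip (a point): centre of the round upright black grip at the lever's end, 18 mm across, 30 mm tall, 70 mm from the pivot; the arm lies right below it; moves with the lever.
- lever_pivot (a point): point on the lever's axis at the height of the grip's centre.
- timer (a joint): timer knob on top of the shaker's tower, turns clockwise seen from above: 0 = off, a click stop every 0.524 rad (30 degrees, one minute) up to six; springs into the nearest click when let go. Resists with up to 0.08 Nm. Long scale marks at off (towards the shaker's back), 3 and 6, short ones between.
- timer_grip (a point): centre of the timer knob's grip bar, on the knob's axis: black, 44 mm long, 13 mm thick, 24 mm tall; turns with the knob, x runs along the bar towards its white pointer line. The tower's top is 17 mm below this point.
- stand: storage stand, a drilled wooden block fixed on the bench, 118 (x) by 188 (y) by 62 mm tall; two rows of three holes: x = -31 (near) and 31 mm (far), y = 62, 0, -62 mm, 35 mm wide, 40 mm deep; origin at the centre of its underside, x away from the robot, y to the left. Centre of a seated vial 69.5 mm above the bench. Stored vials take some holes.
- tray: carrying tray, a drilled plywood block lying loose on the bench, about 1 kg, 58 (x) by 186 (y) by 50 mm tall, one row of three recesses at y = 62, 0, -62 mm, 34 mm wide, 42 mm deep; origin at the centre of its underside. The centre of a vial in it is 55.5 mm above the bench; it may lean a few degrees after a knock.
- fresh_a_mid (a point): flat-bottomed amber sample vial with a blank paper label and a black ribbed screw cap; 95 mm tall, glass 32 mm across with a bevelled foot, cap 34 mm across and 22 mm tall, about 90 g; this point is its centre, half-way up, and z runs up to the cap; fresh: starts in the carrying tray; may be absent. 
- fresh_b_mid (a point): flat-bottomed amber sample vial with a blank paper label and a black ribbed screw cap; 95 mm tall, glass 32 mm across with a bevelled foot, cap 34 mm across and 22 mm tall, about 90 g; this point is its centre, half-way up, and z runs up to the cap; fresh: starts in the carrying tray; may be absent. 
- fresh_c_mid (a point): flat-bottomed amber sample vial with a blank paper label and a black ribbed screw cap; 95 mm tall, glass 32 mm across with a bevelled foot, cap 34 mm across and 22 mm tall, about 90 g; this point is its centre, half-way up, and z runs up to the cap; fresh: starts in the carrying tray; may be absent. 
- shaken_a_mid (a point): flat-bottomed amber sample vial with a blank paper label and a black ribbed screw cap; 95 mm tall, glass 32 mm across with a bevelled foot, cap 34 mm across and 22 mm tall, about 90 g; this point is its centre, half-way up, and z runs up to the cap; shaken: starts in a pocket of the shaker under the bar; may be absent. 
- shaken_b_mid (a point): flat-bottomed amber sample vial with a blank paper label and a black ribbed screw cap; 95 mm tall, glass 32 mm across with a bevelled foot, cap 34 mm across and 22 mm tall, about 90 g; this point is its centre, half-way up, and z runs up to the cap; shaken: starts in a pocket of the shaker under the bar; may be absent. 
- shaken_c_mid (a point): flat-bottomed amber sample vial with a blank paper label and a black ribbed screw cap; 95 mm tall, glass 32 mm across with a bevelled foot, cap 34 mm across and 22 mm tall, about 90 g; this point is its centre, half-way up, and z runs up to the cap; shaken: starts in a pocket of the shaker under the bar; may be absent. 
- stored_a_mid (a point): flat-bottomed amber sample vial with a blank paper label and a black ribbed screw cap; 95 mm tall, glass 32 mm across with a bevelled foot, cap 34 mm across and 22 mm tall, about 90 g; this point is its centre, half-way up, and z runs up to the cap; stored: starts in a hole of the stand and stays in the stand; may be absent. 
- stored_b_mid (a point): flat-bottomed amber sample vial with a blank paper label and a black ribbed screw cap; 95 mm tall, glass 32 mm across with a bevelled foot, cap 34 mm across and 22 mm tall, about 90 g; this point is its centre, half-way up, and z runs up to the cap; stored: starts in a hole of the stand and stays in the stand; may be absent. 
- stored_c_mid (a point): flat-bottomed amber sample vial with a blank paper label and a black ribbed screw cap; 95 mm tall, glass 32 mm across with a bevelled foot, cap 34 mm across and 22 mm tall, about 90 g; this point is its centre, half-way up, and z runs up to the cap; stored: starts in a hole of the stand and stays in the stand; may be absent. 
- wax_tin: round tin of wax, 69 mm across, 59 mm tall, bystander in front of the shaker's left end; origin at the centre of its underside.
- tape_measure: pocket tape measure, 94 by 139 by 41 mm, bystander in front of the shaker; origin at the centre of its underside.

How it is judged:
On the way, in this order (a step that is already met when the one before it is completed fails the run):
1. the lever is swung free and the hold-down bar is slid right back (value of joint lever above 1.2 rad and value of joint bar above 0.07 m), for 0.2 s.
2. with the bar back, the shaken vials stand in the stand and the fresh ones in the shaker's pockets (angle between each of shaken_a_mid, shaken_b_mid, shaken_c_mid, fresh_a_mid, fresh_b_mid, fresh_c_mid's own z axis and vertical below 0.15 rad and x of shaken_a_mid in the frame of stand between -0.037 and 0.037 m and y of shaken_a_mid in the frame of stand between -0.068 and 0.068 m and z of shaken_a_mid in the frame of stand between 0.0655 and 0.0735 m and x of shaken_b_mid in the frame of stand between -0.037 and 0.037 m and y of shaken_b_mid in the frame of stand between -0.068 and 0.068 m and z of shaken_b_mid in the frame of stand between 0.0655 and 0.0735 m and x of shaken_c_mid in the frame of stand between -0.037 and 0.037 m and y of shaken_c_mid in the frame of stand between -0.068 and 0.068 m and z of shaken_c_mid in the frame of stand between 0.0655 and 0.0735 m and x of fresh_a_mid in the frame of shaker between -0.041 and -0.029 m and y of fresh_a_mid in the frame of shaker between -0.068 and 0.068 m and z of fresh_a_mid in the frame of shaker between 0.0995 and 0.1075 m and x of fresh_b_mid in the frame of shaker between -0.041 and -0.029 m and y of fresh_b_mid in the frame of shaker between -0.068 and 0.068 m and z of fresh_b_mid in the frame of shaker between 0.0995 and 0.1075 m and x of fresh_c_mid in the frame of shaker between -0.041 and -0.029 m and y of fresh_c_mid in the frame of shaker between -0.068 and 0.068 m and z of fresh_c_mid in the frame of shaker between 0.0995 and 0.1075 m and value of joint bar above 0.05 m), for 0.2 s.
3. the bar is fully home and the lever is locked (value of joint bar below 0.004 m and value of joint lever below 0.3 rad), for 0.2 s.
4. the timer is three clicks on (value of joint timer between 1.36136 and 1.78024 rad), for 0.2 s.
At the end, for the whole second after the job is handed in: Shaken and stored vials in holes of the stand, fresh ones in the shaker's pockets, all upright (0.15 rad), right down (4 mm); bar home (4 mm), lever locked (below 0.3 rad), timer in its third click (1.57 rad, within 0.2) (all of step 3 and all of step 4 and angle between each of shaken_a_mid, shaken_b_mid, shaken_c_mid, fresh_a_mid, fresh_b_mid, fresh_c_mid, stored_a_mid, stored_b_mid, stored_c_mid's own z axis and vertical below 0.15 rad and x of shaken_a_mid in the frame of stand between -0.037 and 0.037 m and y of shaken_a_mid in the frame of stand between -0.068 and 0.068 m and z of shaken_a_mid in the frame of stand between 0.0655 and 0.0735 m and x of shaken_b_mid in the frame of stand between -0.037 and 0.037 m and y of shaken_b_mid in the frame of stand between -0.068 and 0.068 m and z of shaken_b_mid in the frame of stand between 0.0655 and 0.0735 m and x of shaken_c_mid in the frame of stand between -0.037 and 0.037 m and y of shaken_c_mid in the frame of stand between -0.068 and 0.068 m and z of shaken_c_mid in the frame of stand between 0.0655 and 0.0735 m and x of fresh_a_mid in the frame of shaker between -0.041 and -0.029 m and y of fresh_a_mid in the frame of shaker between -0.068 and 0.068 m and z of fresh_a_mid in the frame of shaker between 0.0995 and 0.1075 m and x of fresh_b_mid in the frame of shaker between -0.041 and -0.029 m and y of fresh_b_mid in the frame of shaker between -0.068 and 0.068 m and z of fresh_b_mid in the frame of shaker between 0.0995 and 0.1075 m and x of fresh_c_mid in the frame of shaker between -0.041 and -0.029 m and y of fresh_c_mid in the frame of shaker between -0.068 and 0.068 m and z of fresh_c_mid in the frame of shaker between 0.0995 and 0.1075 m and x of stored_a_mid in the frame of stand between -0.037 and 0.037 m and y of stored_a_mid in the frame of stand between -0.068 and 0.068 m and z of stored_a_mid in the frame of stand between 0.0655 and 0.0735 m and x of stored_b_mid in the frame of stand between -0.037 and 0.037 m and y of stored_b_mid in the frame of stand between -0.068 and 0.068 m and z of stored_b_mid in the frame of stand between 0.0655 and 0.0735 m and x of stored_c_mid in the frame of stand between -0.037 and 0.037 m and y of stored_c_mid in the frame of stand between -0.068 and 0.068 m and z of stored_c_mid in the frame of stand between 0.0655 and 0.0735 m); the robot touches nothing.
It fails at once if the timer was turned on while the bar was not locked (value of joint timer above 0.35 rad and (value of joint lever above 0.4 rad or value of joint bar above 0.008 m)).
It fails at once if the wax tin or the tape measure was shoved aside (over 3 cm) (distance of any of wax_tin, tape_measure from where it was at the start of the episode above 0.03 m).
Of fresh_a, fresh_b, fresh_c only 2 to 3 are there at a start; the rules pass over those that are not, and their reading is None.
Of shaken_a, shaken_b, shaken_c only 1 to 2 are there at a start; the rules pass over those that are not, and their reading is None.
Of stored_a, stored_b, stored_c only 1 to 2 are there at a start; the rules pass over those that are not, and their reading is None.
At some moment in a run one of tray may be knocked a few centimetres aside while the robot is not near it.
It also fails if it takes over 210 s, if anything falls off the work surface, if the arm or the gripper's body presses on something with over 40 N, if the wrist force passes 120 N, or if a joint passes its speed limit or range.

## Robot

A 7-joint arm with a two-finger parallel gripper is mounted at the origin on the work surface; the furniture and walls round the work are solid. World frame = base frame: x ahead of the robot, y to its left, z up, the work surface at z = 0. Lengths are in m, angles in rad, forces in N, time in s.
With the tool pointing down it reaches from about 0.4 to 0.85 m from the base axis. Payload 10.4 kg.
Tool frame: the origin (TCP) lies midway between the tips of the shut fingers; the grasp point (between the pads) lies 19 mm behind it (grip_point_offset is the distance from the TCP to the grasp point, in m); y points along the fingers, z is the direction in which the jaws open and shut, and the axes are right-handed (so a half turn about y gives the same grasp; the last joint's range is limited). The gripper opens to 85 mm and grips with 20 to 120 N. Pads are 22 mm wide; open, the fingers measure 114 mm over their backs; the gripper's body (76 mm by 85 mm) begins 54 mm behind the grasp point. The pads swing forward as they close: fully open they stand 13 mm farther back than shut.
Start: joints at [-1.22, 0.332, -0.065, 1.46, 0.022, 1.35, -0.088], TCP at [0.228, 0.582, 0.231] pointing down, gripper open.
Joint ranges: [-2.6, 2.6], [-0.5, 2.12], [-1.47, 1.34], [0.16, 2.42], [-1.27, 4.41], [0.06, 2.06], [-2.6, 2.6]. Speed limits (rad/s): [2.22, 2.22, 2.79, 2.79, 3.14, 3.14, 3.14].

## Interface

Orientations are given as a unit quaternion [x, y, z, w].
In Python, from workcell import * gives the robot as it stands.
- The arm moves only by the tool send_rows, never from a script. Its argument "motion" is a list of rows, each a list of 7 numbers: the opening in per cent of the stroke, from 0 (shut) to 100 (fully open), then the shift along the tool's x, y, z in m, then the turn, a rotation vector about the tool's x, y, z in rad. In form: [[claw, tx, ty, tz, ax, ay, az], ...]. A call has 1 to 10 rows; each row is the pose to reach, as a shift and turn from the pose commanded when the call began, along the tool's axes at that moment; what a row does not reach only later rows make up. A row lasts 1/12 s, in which the tool goes at most 41.7 mm and 7.16 degrees, less where a joint would pass 70% of its speed; a pose out of reach is approached as far as the arm can. A call with a gripper value outside its range is refused whole. The fingers move at their own pace and stop on an object; "squeeze" is the grip in N (left out, the last holds). Time passes only in rows, so rows that repeat a pose let the fingers close. It gives the time, the measured TCP pose, the force and the opening at its end, in the units of the state.
- get_obs(): the state, without advancing time (a new reading comes with each control period).
- camera(name): name is "scene" or "top" or "wrist"; returns a dict with "pixels" (480x640x3 uint8, red, green, blue), "range_z" (480x640 float32, m along the optical axis (not along the pixel's ray), 0 where there is no reading), "fovy" (degrees; the focal length in pixels is half the picture's height over the tangent of half this angle, whatever the lens; pixels are square), "cx", "cy" (the principal point, pixels), "dist_coeffs" ([k1, k2, p1, p2, k3] as OpenCV has them; the pictures are not rectified), "view" (4x4, takes a point from world to camera coordinates); the wrist camera has in their place "T_tool_cam" (4x4, takes a point from camera to tool coordinates, whose origin is the TCP and whose axes are the tool frame's). Camera axes: x right, y down, z forward; pixel columns grow to the right and rows downward; lengths in m; the calibration is good to about 2 mm. A picture is of the moment at which its call begins: read the wrist's pose just before it.
- hand_in(): hands the job in, once; it reports no verdict.
The state is a dict: "clock": time; "joint_pos": joint angles; "joint_velocities": joint speeds; "tau": joint torques, N m; "position": TCP position; "ee_rot": TCP orientation; "ft_force": force on the tool from outside, world axes, zero at the start; "torque": the same for the moment, N m; "grip_width": opening from 0.0 (shut) to 1.0 (fully open).
Only numpy, scipy, OpenCV 4.12 (cv2) and the standard library are available. Lean on these libraries where they do the work, as an engineer would, in place of code of your own. Each camera call takes 0.05 s, during which the arm holds its last target.

## Working session

There is one attempt and no reset: what is moved stays moved. The work goes in short steps, Python scripts to look and compute and a tool call to move; the robot and the scene stay as the last step left them, time stands still between calls to the robot, and variables do not carry over. Pictures are saved under pics/ and viewed, and the job is handed in when it is done.

Besides the shell and the picture viewer there is one more tool, called after "Request:" in YAML: its name, and indented under it one key for each argument. send_rows: Moves the arm, as the interface text tells. Its arguments: {"type":"object","properties":{"motion":{"type":"array"},"squeeze":{"type":"number"}},"required":["motion"]}

```bash
ls; mkdir -p pics; cat > h.py <<'E'
from workcell import *
import numpy as np, cv2
from scipy.spatial.transform import Rotation as R
def K(c):
    f=240/np.tan(np.radians(c["fovy"])/2)
    return np.array([[f,0,c["cx"]],[0,f,c["cy"]],[0,0,1.]])
def save(c,n): cv2.imwrite(f"pics/{n}.png",c["pixels"][:,:,::-1])
def T_tool(o):
    T=np.eye(4);T[:3,:3]=R.from_quat(o["ee_rot"]).as_matrix();T[:3,3]=o["position"];return T
def T_wc(c,o=None):
    return np.linalg.inv(np.array(c["view"])) if "view" in c else T_tool(o)@np.array(c["T_tool_cam"])
def cast(c,uv,z,o=None):
    T=T_wc(c,o); uv=np.array(uv,float).reshape(-1,1,2)
    p=cv2.undistortPoints(uv,K(c),np.array(c["dist_coeffs"])).reshape(-1,2)
    d=np.c_[p,np.ones(len(p))]@T[:3,:3].T; t=T[:3,3]
    s=(z-t[2])/d[:,2]
    return t+d*s[:,None]
def proj(c,P,o=None):
    T=np.linalg.inv(T_wc(c,o)); P=np.array(P,float).reshape(-1,3)
    r=cv2.Rodrigues(T[:3,:3])[0]
    return cv2.projectPoints(P,r,T[:3,3],K(c),np.array(c["dist_coeffs"]))[0].reshape(-1,2)
def cloud(c,o=None):
    T=T_wc(c,o);v,u=np.mgrid[0:480,0:640]
    p=cv2.undistortPoints(np.stack([u,v],-1).reshape(-1,1,2).astype(float),K(c),np.array(c["dist_coeffs"])).reshape(-1,2)
    z=c["range_z"].reshape(-1); P=np.c_[p*z[:,None],z]
    W=P@T[:3,:3].T+T[:3,3]; W[z==0]=np.nan
    return W.reshape(480,640,3)
E
python3 - <<'E'
from h import *
o=get_obs();print(o)
for n in ["scene","top","wrist"]:
    c=camera(n);save(c,n+"0");print(n,c["fovy"],c["cx"],c["cy"],c["dist_coeffs"],T_wc(c,o).round(3).tolist())
    np.save(n+"0.npy",cloud(c,o))
E
```

```text
pics
{'clock': 0.0, 'joint_pos': array([-1.21959316,  0.33286708, -0.06470541,  1.46093845,  0.02159013,
        1.34988787, -0.08849036]), 'joint_velocities': array([ 0.00163016,  0.00088124,  0.00063806, -0.00022967,  0.00067123,
        0.00181715,  0.0010776 ]), 'tau': array([ 7.32838515e-06, -6.25448227e+01,  4.93569416e-02, -3.91606522e+01,
        1.63526827e-02,  9.90041415e-03,  6.30473295e-06]), 'position': array([0.22808733, 0.58149616, 0.2305203 ]), 'ee_rot': array([ 0.69528581, -0.1314533 ,  0.13130592, -0.69430284]), 'ft_force': array([ 0.03887956, -0.67597854, -0.41938624]), 'torque': array([ 0.00736968, -0.0078406 , -0.01023391]), 'grip_width': 0.9991034274246063}
scene 49.39642175365676 314.7270526711683 236.11734010948356 [-0.00899128  0.          0.          0.          0.        ] [[0.463, -0.558, 0.688, -0.414], [-0.886, -0.277, 0.371, -0.51], [-0.016, -0.782, -0.623, 0.954], [0.0, 0.0, 0.0, 1.0]]
top 56.91698437806056 313.96494345371985 233.13210829022748 [-0.03644656  0.          0.          0.          0.        ] [[0.019, -0.987, 0.162, 0.312], [-1.0, -0.022, -0.016, 0.003], [0.02, -0.162, -0.987, 1.145], [0.0, 0.0, 0.0, 1.0]]
wrist 71.32219935734196 318.45795165773524 239.4214659411185 [-0.05705266  0.          0.          0.          0.        ] [[0.365, 0.889, 0.276, 0.157], [0.931, -0.349, -0.109, 0.611], [-0.001, 0.297, -0.955, 0.373], [0.0, 0.0, 0.0, 1.0]]
```

View pics/scene0.png

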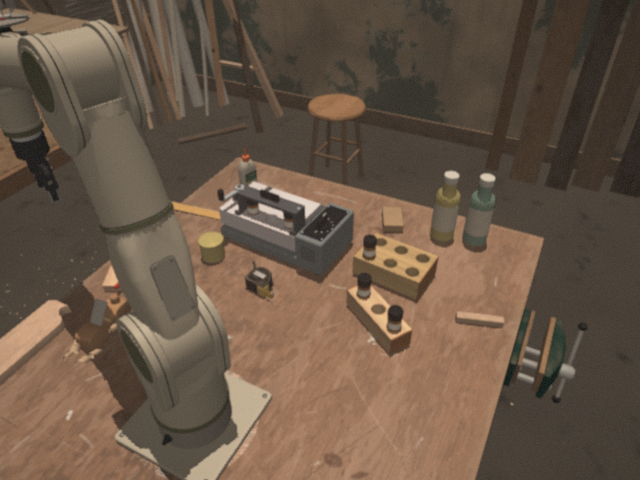

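View pics/top0.png

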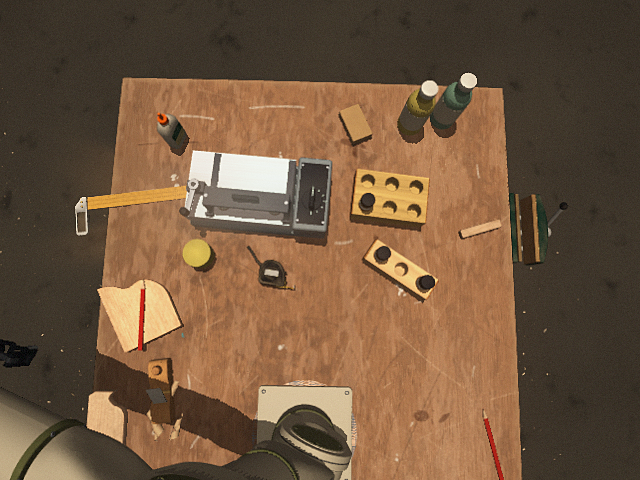

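View pics/wrist0.png

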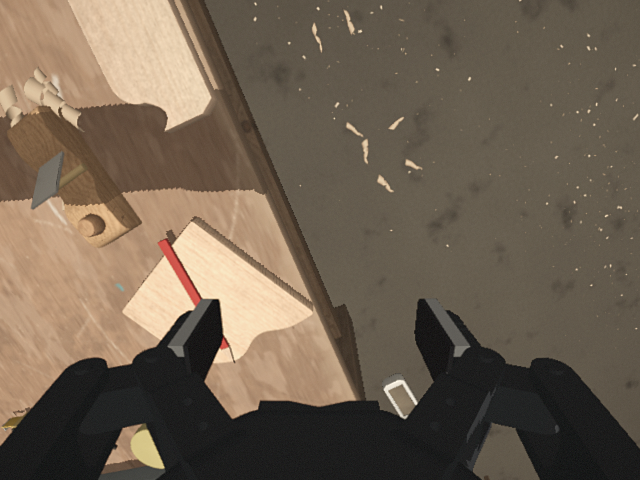

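The top view shows the shaker at px (188–330, 150–237), the stand at (350–428, 168–222) with one stored vial at (367,201), and a rotated tray with two fresh vials at (383,254) and (426,283). The tin is at (197,253) and the tape at (271,273). I'll enlarge the shaker and stand to see the details.

```bash
python3 - <<'E'
import cv2,numpy as np
t=cv2.imread("pics/top0.png");s=cv2.imread("pics/scene0.png")
cv2.imwrite("pics/t_c.png",cv2.resize(t[140:310,170:450],None,fx=2.8,fy=2.8,interpolation=cv2.INTER_CUBIC))
cv2.imwrite("pics/s_c.png",cv2.resize(s[170:360,190:450],None,fx=3,fy=3,interpolation=cv2.INTER_CUBIC))
E
```

```text
(no output)
```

View pics/t_c.png

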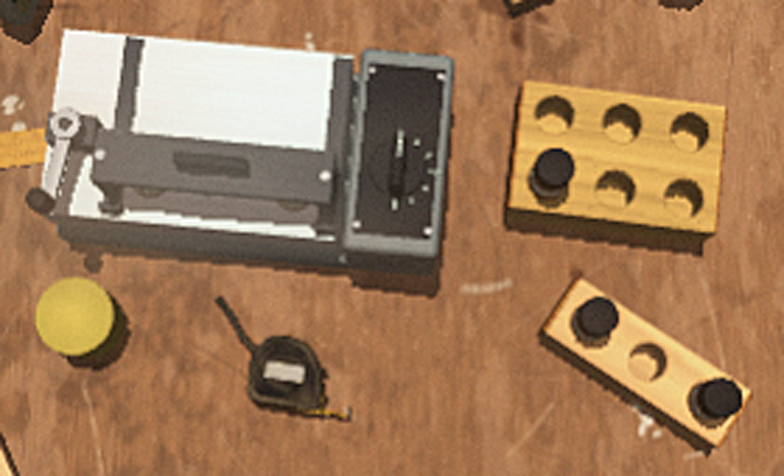

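View pics/s_c.png

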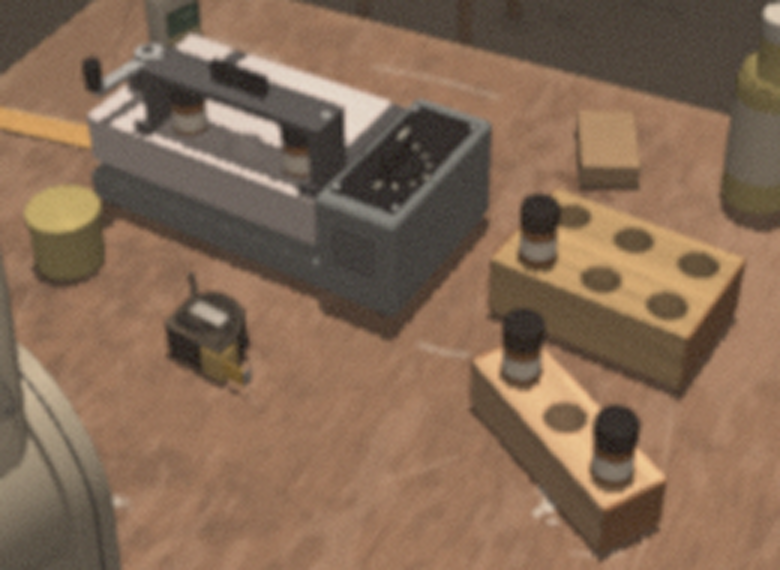

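The enlarged crops show shaken vials in the left and right pockets, with the middle one empty. There are two fresh vials in the tray's end recesses and one stored vial in the stand's near-left hole. Next I'll measure positions from depth.

```bash
cat > meas.py <<'E'
from h import *
def rect(W,reg,z0,z1,name):
    m=(W[...,2]>z0)&(W[...,2]<z1)
    (x0,x1,y0,y1)=reg
    m&=(W[...,0]>x0)&(W[...,0]<x1)&(W[...,1]>y0)&(W[...,1]<y1)
    m=m.astype(np.uint8); n,l,s,_=cv2.connectedComponentsWithStats(m)
    k=1+np.argmax(s[1:,4]); P=W[l==k]
    r=cv2.minAreaRect(P[:,:2].astype(np.float32))
    print(name,"c",np.round(r[0],4),"size",np.round(r[1],4),"ang",round(r[2],2),"zmed",np.median(P[:,2]).round(4),len(P))
    return r
if __name__=="__main__":
    W=np.load("top0.npy")
    rect(W,(0.3,1,-.6,.6),0.108,0.125,"tower")
    rect(W,(0.3,1,0,.6),0.155,0.17,"bartop")
    rect(W,(0.3,1,0,.6),0.09,0.108,"deck")
    rect(W,(0.3,1,-.6,-.1),0.056,0.068,"stand")
    rect(W,(0.3,1,-.6,-.1),0.045,0.055,"tray")
    for n,z in (("cap",.118),):
        pass
    for reg,nm in (((0.3,1,-.6,-.05),"caps"),):
        m=(W[...,2]>0.09)&(W[...,2]<0.13)&(W[...,1]<-.13)&(W[...,0]<.8)
        n,l,s,c=cv2.connectedComponentsWithStats(m.astype(np.uint8))
        for i in range(1,n):
            if s[i,4]>40: print("cap",np.round(np.mean(W[l==i],0),4),s[i,4],c[i].round(1),np.ptp(W[l==i],axis=0).round(3))
    m=(W[...,2]>0.05)&(W[...,2]<0.07)&(W[...,1]>.1)&(W[...,0]<.62)&(W[...,0]>.3)
    print("tin",np.nanmedian(W[m],0))
    m=(W[...,2]>0.03)&(W[...,2]<0.05)&(W[...,1]>-.05)&(W[...,1]<.2)&(W[...,0]<.62)&(W[...,0]>.3)
    print("tape",np.nanmedian(W[m],0),W[m].min(0),W[m].max(0))
E
python3 meas.py
```

```text
tower c [ 0.576  -0.0068] size [0.0819 0.1793] ang 85.82 zmed 0.1165 2344
bartop c [0.5475 0.1436] size [0.1939 0.0452] ang 85.62 zmed 0.1646 1507
deck c [0.5924 0.1685] size [0.2544 0.167 ] ang 85.88 zmed 0.1008 4746
stand c [ 0.5902 -0.2056] size [0.1895 0.1199] ang 83.93 zmed 0.0627 2531
tray c [ 0.4062 -0.2321] size [0.1861 0.0599] ang 57.82 zmed 0.0507 1171
cap [ 0.783  -0.2618  0.1107] 180 [415.4 116.3] [0.024 0.063 0.04 ]
cap [ 0.7981 -0.3603  0.1085] 73 [453.9 112.3] [0.004 0.029 0.039]
cap [ 0.5634 -0.1423  0.1157] 150 [368.2 200.3] [0.034 0.026 0.031]
cap [ 0.4389 -0.1791  0.1029] 175 [382.9 253. ] [0.033 0.034 0.019]
cap [ 0.3731 -0.2833  0.1031] 168 [427.  281.6] [0.031 0.033 0.017]
tin [0.43954364 0.26868899 0.05950073]
tape [0.41316475 0.08818642 0.03963805] [ 0.35485353 -0.03803182  0.03006261] [0.61975568 0.19974225 0.04976808]
```

```bash
cat > plan.py <<'E'
from h import *
import sys
def rot(yaw):  # tool z (jaw dir) at world angle yaw, tool y down
    d=np.array([np.cos(yaw),np.sin(yaw),0]);y=np.array([0,0,-1.]);return np.c_[np.cross(y,d),y,d]
def plan(p,yawdeg=None,grip=False,o=None,flip=None):
    o=o or get_obs();T=T_tool(o)
    if yawdeg is None: G=T[:3,:3]; c=[(0,G)]
    else: c=[(a,rot(np.radians(yawdeg+a))) for a in (0,180)]
    best=min(c,key=lambda k:np.linalg.norm(R.from_matrix(T[:3,:3].T@k[1]).as_rotvec()))
    if flip: best=[k for k in c if k is not best][0]
    p=np.array(p,float)
    print("shift",(T[:3,:3].T@(p-T[:3,3])).round(4).tolist(),"rv",R.from_matrix(T[:3,:3].T@best[1]).as_rotvec().round(4).tolist())
def st():
    o=get_obs();T=T_tool(o)
    print("t %.2f"%o["clock"],"p",o["position"].round(4),"jawyaw %.2f"%np.degrees(np.arctan2(T[1,2],T[0,2])),"down",T[:3,1].round(3),"F",np.round(o["ft_force"],1),"w %.3f"%o["grip_width"],"q",np.round(o["joint_pos"],2))
    return o
E
python3 - <<'E'
from plan import *
o=st();T=T_tool(o);print(T[:3,:3].round(3))
c=camera("wrist");print(np.array(c["T_tool_cam"]).round(3))
W=np.load("top0.npy")
for u,v in ((193,183),(194,184),(184,210),(185,210),(183,209)): print(u,v,W[v,u].round(4))
m=(W[...,2]>.10)&(W[...,1]>.2)&(W[...,0]<.75)
for v,u in np.argwhere(m)[::12]: print((u,v),W[v,u].round(3),end=' ')
E
```

```text
t 0.15 p [0.2281 0.5816 0.2307] jawyaw 68.59 down [-0.    -0.001 -1.   ] F [-0.1  0.2 -1.1] w 1.000 q [-1.22  0.33 -0.06  1.46  0.02  1.35 -0.09]
[[ 0.931 -0.     0.365]
 [-0.365 -0.001  0.931]
 [ 0.    -1.    -0.001]]
[[ 0.     0.955  0.297 -0.077]
 [-0.    -0.297  0.955 -0.142]
 [ 1.    -0.     0.     0.001]
 [ 0.     0.     0.     1.   ]]
193 183 [0.5873 0.2694 0.1473]
194 184 [0.5855 0.2674 0.1454]
184 210 [0.5185 0.2801 0.168 ]
185 210 [0.5183 0.2775 0.1689]
183 209 [0.5204 0.2819 0.1698]
(np.int64(158), np.int64(114)) [0.748 0.358 0.164] (np.int64(163), np.int64(117)) [0.749 0.353 0.145] (np.int64(160), np.int64(119)) [0.746 0.361 0.14 ] (np.int64(163), np.int64(120)) [0.744 0.354 0.14 ] (np.int64(166), np.int64(121)) [0.746 0.35  0.129] (np.int64(168), np.int64(122)) [0.747 0.348 0.121] (np.int64(166), np.int64(123)) [0.745 0.353 0.121] (np.int64(163), np.int64(124)) [0.738 0.357 0.129] (np.int64(160), np.int64(125)) [0.738 0.366 0.124] (np.int64(172), np.int64(125)) [0.746 0.343 0.105] (np.int64(168), np.int64(126)) [0.738 0.348 0.117] (np.int64(163), np.int64(127)) [0.734 0.
[... 28229 characters left out ...]
 (np.int64(16), np.int64(478)) [0.143 0.275 0.698] (np.int64(29), np.int64(478)) [0.143 0.262 0.697] (np.int64(41), np.int64(478)) [0.145 0.249 0.7  ] (np.int64(53), np.int64(478)) [0.147 0.235 0.705] (np.int64(65), np.int64(478)) [0.147 0.223 0.705] (np.int64(77), np.int64(478)) [0.149 0.21  0.709] (np.int64(89), np.int64(478)) [0.148 0.201 0.704] (np.int64(13), np.int64(479)) [0.142 0.276 0.7  ] (np.int64(26), np.int64(479)) [0.142 0.265 0.697] (np.int64(38), np.int64(479)) [0.143 0.253 0.699] (np.int64(50), np.int64(479)) [0.146 0.238 0.704] (np.int64(62), np.int64(479)) [0.146 0.226 0.705] (np.int64(74), np.int64(479)) [0.148 0.214 0.707] (np.int64(86), np.int64(479)) [0.148 0.203 0.707]
```

```bash
python3 -c "
from plan import *
plan([0.50,0.29,0.25],41)"
```

```text
shift [0.3596, -0.019, -0.1722] rv [0.0009, 0.4814, 0.0003]
```

Request:
send_rows:
  motion:
    - [45,0.36,-0.019,-0.172,0,0.481,0]
    - [45,0.36,-0.019,-0.172,0,0.481,0]
    - [45,0.36,-0.019,-0.172,0,0.481,0]
    - [45,0.36,-0.019,-0.172,0,0.481,0]
    - [45,0.36,-0.019,-0.172,0,0.481,0]
    - [45,0.36,-0.019,-0.172,0,0.481,0]
    - [45,0.36,-0.019,-0.172,0,0.481,0]
    - [45,0.36,-0.019,-0.172,0,0.481,0]
    - [45,0.36,-0.019,-0.172,0,0.481,0]
    - [45,0.36,-0.019,-0.172,0,0.481,0]
  squeeze: 20

```text
clock: 1.03
position: [0.5035, 0.2856, 0.2507]
ee_rot: [0.643, -0.294, 0.295, -0.643]
ft_force: [0.5, 0.3, 0.6]
grip_width: 0.456
```

```bash
python3 - <<'E'
from plan import *
o=st();c=camera("wrist");save(c,"w1");np.save("w1.npy",cloud(c,o))
W=np.load("w1.npy")
m=(W[...,2]>.160)&(W[...,2]<.175)&(W[...,1]>.255)&(W[...,1]<.31)&(W[...,0]>.49)&(W[...,0]<.55)
print(m.sum(),np.median(W[m],0),W[m].min(0),W[m].max(0))
rect(W,(0.4,.7,-.6,.25),0.158,0.172,"bar") if 0 else None
E
```

```text
t 1.03 p [0.5035 0.2856 0.2507] jawyaw 40.76 down [ 0.001 -0.001 -1.   ] F [0.5 0.3 0.6] w 0.456 q [-0.8   0.22  0.24  1.57 -0.05  1.36  0.16]
477 [0.51609023 0.28778481 0.16716601] [0.50855095 0.2784514  0.16022097] [0.52575426 0.29570641 0.16915703]
```

View pics/w1.png

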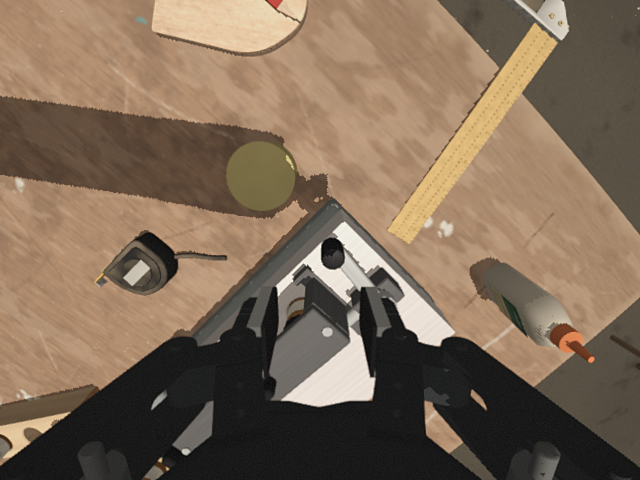

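The wrist picture shows the lever grip at px (333,253), with the arm running back to the pivot near (378,290). I'll let the arm settle and re-measure, because the wrist and top views disagree by several mm.

Request:
send_rows:
  motion:
    - [45,0,0,0,0,0,0]
    - [45,0,0,0,0,0,0]
    - [45,0,0,0,0,0,0]

```text
clock: 1.33
position: [0.4996, 0.2916, 0.2501]
ee_rot: [-0.644, 0.293, -0.292, 0.644]
ft_force: [0.6, -0.7, -0.2]
grip_width: 0.446
```

```bash
python3 - <<'E'
from plan import *
o=st()
for n in("wrist","top"):
    c=camera(n);W=cloud(c,o);save(c,n+"1");np.save(n+"1.npy",W)
    m=(W[...,2]>.160)&(W[...,2]<.175)&(W[...,1]>.255)&(W[...,1]<.31)&(W[...,0]>.49)&(W[...,0]<.55)
    print(n,m.sum(),np.median(W[m],0),W[m].min(0),W[m].max(0))
    m=(W[...,2]>.055)&(W[...,2]<.065)&(W[...,1]>.2)&(W[...,1]<.35)&(W[...,0]>.38)&(W[...,0]<.5)
    print("tin",m.sum(),(W[m].min(0)+W[m].max(0))/2)
    m=(W[...,2]>.06)&(W[...,2]<.11)&(W[...,1]>.2)&(W[...,1]<.35)&(W[...,0]>.5)&(W[...,0]<.65)
    k=np.argmax(W[...,1]*m); print("deck ext",W[m].max(0))
    st()
E
```

```text
t 1.33 p [0.4996 0.2916 0.2501] jawyaw 41.14 down [-0.001  0.    -1.   ] F [ 0.6 -0.7 -0.2] w 0.446 q [-0.8   0.22  0.23  1.57 -0.05  1.36  0.15]
wrist 473 [0.51606696 0.28780631 0.16706329] [0.5082631  0.27851079 0.16006983] [0.52575292 0.29521928 0.16921097]
tin 3724 [0.43547281 0.27722183 0.05796535]
deck ext [0.64997192 0.30362678 0.10999108]
t 1.38 p [0.4995 0.2917 0.2501] jawyaw 41.16 down [-0.001  0.    -1.   ] F [-0.5 -0.1 -0.3] w 0.455 q [-0.8   0.22  0.23  1.57 -0.05  1.36  0.15]
top 55 [0.51620384 0.28228975 0.16815323] [0.50828843 0.27496616 0.16100309] [0.52571653 0.29170896 0.17276112]
tin 614 [0.43557441 0.2730292  0.05995052]
deck ext [0.64999944 0.29917807 0.10980719]
t 1.43 p [0.4996 0.2916 0.2502] jawyaw 41.16 down [-0.001  0.    -1.   ] F [-0.5  0.4 -0.2] w 0.449 q [-0.8   0.22  0.23  1.57 -0.05  1.36  0.15]
```

```bash
python3 -c "
from plan import *
plan([0.516,0.285,0.147],41)"
```

```text
shift [0.0158, 0.1031, 0.008] rv [0.0002, 0.0028, -0.0006]
```

Request:
send_rows:
  motion:
    - [45,0.016,0.02,0.008,0,0,0]
    - [45,0.016,0.04,0.008,0,0,0]
    - [45,0.016,0.06,0.008,0,0,0]
    - [45,0.016,0.08,0.008,0,0,0]
    - [45,0.016,0.09,0.008,0,0,0]
    - [45,0.016,0.103,0.008,0,0,0]
    - [45,0.016,0.103,0.008,0,0,0]
    - [45,0.016,0.103,0.008,0,0,0]

```text
clock: 2.1
position: [0.5166, 0.2839, 0.1474]
ee_rot: [0.644, -0.293, 0.293, -0.643]
ft_force: [0.5, -0.9, -0.1]
grip_width: 0.451
```

```bash
python3 - <<'E'
from plan import *
o=st();c=camera("wrist");save(c,"w2")
E
```

```text
t 2.10 p [0.5166 0.2839 0.1474] jawyaw 41.08 down [-0.001 -0.    -1.   ] F [ 0.5 -0.9 -0.1] w 0.451 q [-0.77  0.31  0.23  1.68 -0.08  1.16  0.2 ]
```

View pics/w2.png

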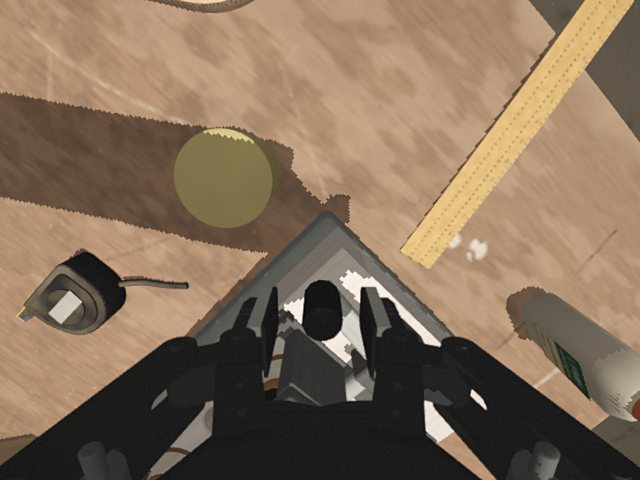

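```bash
cat > arc.py <<'E'
from plan import *
def arc(base,th0,th1,n,r=.07):
    o=get_obs();T=T_tool(o)
    for th in np.linspace(th0,th1,n+1)[1:]:
        u=lambda a:np.array([np.cos(a),np.sin(a),0])
        d=r*(u(np.radians(base)-th)-u(np.radians(base)-th0))
        print((T[:3,:3].T@d).round(4).tolist())
E
python3 -c "
from arc import *
arc(175.8,0,1.6,16)"
```

```text
[-0.0047, 0.0, 0.0052]
[-0.0088, 0.0, 0.0109]
[-0.0123, 0.0, 0.0169]
[-0.0153, 0.0, 0.0233]
[-0.0175, 0.0, 0.0299]
[-0.0191, 0.0, 0.0367]
[-0.02, 0.0, 0.0436]
[-0.0203, 0.0, 0.0506]
[-0.0198, 0.0, 0.0576]
[-0.0186, 0.0001, 0.0645]
[-0.0167, 0.0001, 0.0712]
[-0.0142, 0.0001, 0.0778]
[-0.011, 0.0001, 0.084]
[-0.0073, 0.0001, 0.0899]
[-0.0029, 0.0001, 0.0954]
[0.0019, 0.0001, 0.1004]
```

Request:
send_rows:
  motion:
    - [10,0,0,0,0,0,0]
    - [10,0,0,0,0,0,0]
    - [10,0,0,0,0,0,0]
    - [10,0,0,0,0,0,0]
    - [10,0,0,0,0,0,0]

```text
clock: 2.57
position: [0.5177, 0.284, 0.1485]
ee_rot: [-0.643, 0.293, -0.293, 0.644]
ft_force: [-1.1, -0.1, 6.4]
grip_width: 0.201
```

Request:
send_rows:
  motion:
    - [10,-0.005,-0.001,0.005,0,0,0]
    - [10,-0.009,-0.001,0.011,0,0,0]
    - [10,-0.012,-0.001,0.017,0,0,0]
    - [10,-0.015,-0.001,0.023,0,0,0]
    - [10,-0.0175,-0.001,0.03,0,0,0]
    - [10,-0.019,-0.001,0.037,0,0,0]
    - [10,-0.02,-0.001,0.0435,0,0,0]
    - [10,-0.0203,-0.001,0.0505,0,0,0]
    - [10,-0.0203,-0.001,0.0505,0,0,0]

```text
clock: 3.32
position: [0.542, 0.3343, 0.1485]
ee_rot: [-0.643, 0.293, -0.292, 0.644]
ft_force: [-2.4, 0.7, 5.6]
grip_width: 0.197
```

```bash
python3 - <<'E'
from arc import *
st(); arc(175.8,.8,1.63,8)
c=camera("wrist");save(c,"w3")
E
```

```text
t 3.32 p [0.542  0.3343 0.1485] jawyaw 41.12 down [-0.     0.002 -1.   ] F [-2.4  0.7  5.6] w 0.197 q [-0.79  0.41  0.22  1.54 -0.1   1.19  0.16]
[0.0005, 0.0, 0.0072]
[0.0018, 0.0, 0.0144]
[0.0038, 0.0, 0.0214]
[0.0065, 0.0, 0.0281]
[0.0099, 0.0, 0.0345]
[0.0139, 0.0, 0.0405]
[0.0186, 0.0, 0.0461]
[0.0238, 0.0, 0.0512]
```

View pics/w3.png

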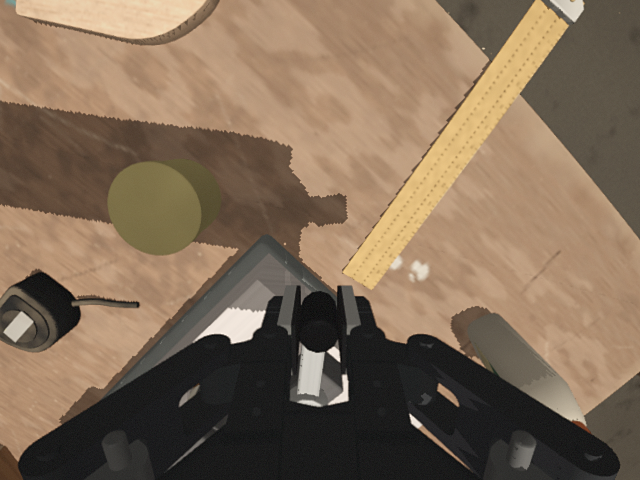

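The grip sits between the pads at px (318,322), and the lever arm now points diagonally outward. I'll continue the arc.

Request:
send_rows:
  motion:
    - [10,0.0005,0,0.007,0,0,0]
    - [10,0.002,0,0.0145,0,0,0]
    - [10,0.004,0,0.0215,0,0,0]
    - [10,0.0065,0,0.028,0,0,0]
    - [10,0.01,0,0.0345,0,0,0]
    - [10,0.014,0,0.0405,0,0,0]
    - [10,0.0185,0,0.046,0,0,0]
    - [10,0.023,0,0.0505,0,0,0]
    - [10,0.023,0,0.0505,0,0,0]

```text
clock: 4.12
position: [0.5862, 0.3518, 0.148]
ee_rot: [0.647, -0.297, 0.285, -0.642]
ft_force: [-43.3, -4.8, 24.8]
grip_width: 0.187
```

Request:
send_rows:
  motion:
    - [50,0,0,0,0,0,0]
    - [50,0,0,0,0,0,0]
    - [50,0,0,0,0,0,0]
    - [50,0,0,0,0,0,0]
    - [50,0,-0.03,0,0,0,0]
    - [50,0,-0.06,0,0,0,0]
    - [50,0,-0.12,0,0,0,0]
    - [50,0,-0.12,0,0,0,0]
    - [50,0,-0.12,0,0,0,0]

```text
clock: 4.87
position: [0.5973, 0.3484, 0.2745]
ee_rot: [-0.641, 0.292, -0.295, 0.646]
ft_force: [0.0, 0.7, 0.5]
grip_width: 0.497
```

```bash
python3 - <<'E'
from arc import *
o=st()
c=camera("wrist");save(c,"w4");W=cloud(c,o)
m=(W[...,2]>.160)&(W[...,2]<.175)&(W[...,1]>.3)&(W[...,1]<.4)&(W[...,0]>.5)&(W[...,0]<.65)
print(m.sum(),np.median(W[m],0))
c=camera("top");save(c,"top4")
cv2.imwrite("pics/top4c.png",cv2.resize(c["pixels"][140:310,150:430,::-1],None,fx=2.8,fy=2.8))
E
```

```text
t 4.87 p [0.5973 0.3484 0.2745] jawyaw 40.99 down [ 0.008  0.005 -1.   ] F [0.  0.7 0.5] w 0.497 q [-0.76  0.46  0.24  1.21 -0.11  1.47  0.19]
404 [0.59249472 0.34449283 0.1669816 ]
```

View pics/w4.png

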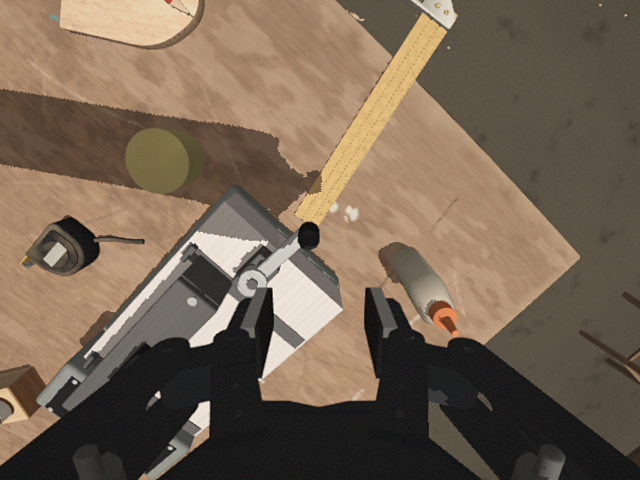

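View pics/top4c.png

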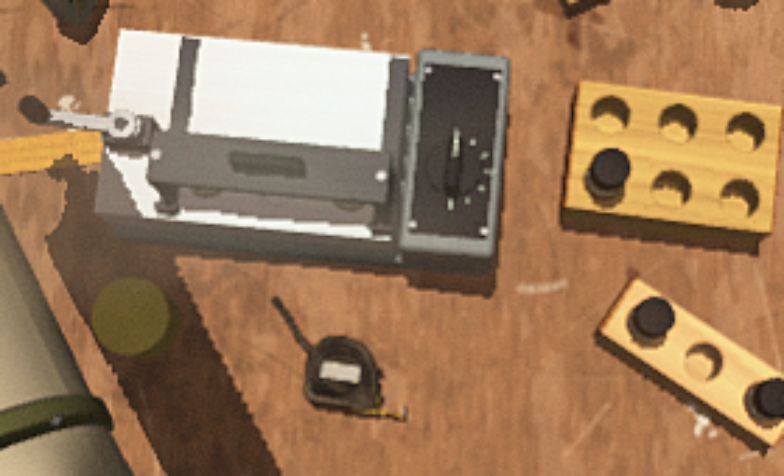

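The lever is free: the top crop shows the arm straight out to the left, with the grip at (33,106). Next is the bar handle.

```bash
python3 -c "
from plan import *
plan([0.549,0.150,0.26],-4.2)"
```

```text
shift [0.1186, 0.0086, -0.165] rv [-0.0018, 0.7889, -0.0003]
```

Request:
send_rows:
  motion:
    - [45,0.119,0.0,-0.165,0,0.789,0]
    - [45,0.119,0.0,-0.165,0,0.789,0]
    - [45,0.119,0.0,-0.165,0,0.789,0]
    - [45,0.119,0.0,-0.165,0,0.789,0]
    - [45,0.119,0.0,-0.165,0,0.789,0]
    - [45,0.119,0.0,-0.165,0,0.789,0]
    - [45,0.119,0.0,-0.165,0,0.789,0]
    - [45,0.119,0.0,-0.165,0,0.789,0]
    - [45,0.119,0.0,-0.165,0,0.789,0]
    - [45,0.119,0.0,-0.165,0,0.789,0]

```text
clock: 5.8
position: [0.5484, 0.15, 0.2674]
ee_rot: [-0.483, 0.517, -0.517, 0.482]
ft_force: [0.5, -0.3, -0.1]
grip_width: 0.447
```

Request:
send_rows:
  motion:
    - [45,0,0,0,0,0,0]
    - [45,0,0,0,0,0,0]
    - [45,0,0,0,0,0,0]

```text
clock: 6.05
position: [0.5487, 0.1498, 0.2681]
ee_rot: [0.482, -0.518, 0.518, -0.482]
ft_force: [-0.4, 0.1, -0.0]
grip_width: 0.449
```

```bash
python3 - <<'E'
from arc import *
from meas import rect
o=st()
c=camera("wrist");save(c,"w5");W=cloud(c,o)
rect(W,(.4,.7,.05,.3),.175,.19,"handle")
rect(W,(.4,.7,.0,.3),.158,.17,"bar")
E
```

```text
t 6.05 p [0.5487 0.1498 0.2681] jawyaw -4.13 down [-0. -0. -1.] F [-0.4  0.1 -0. ] w 0.449 q [-0.7   0.19  0.41  1.58 -0.08  1.39 -0.35]
handle c [0.5481 0.1467] size [0.0594 0.0095] ang 85.58 zmed 0.1831 1062
bar c [0.5478 0.1466] size [0.1953 0.0443] ang 85.86 zmed 0.1635 12530
```

View pics/w5.png

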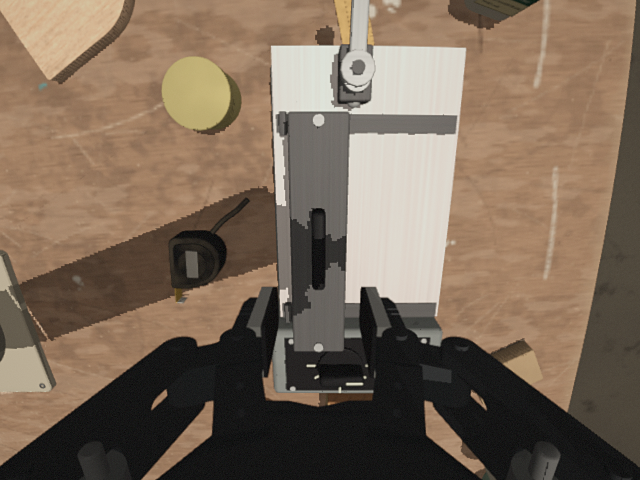

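The handle is at px (319,248) and measures (0.548, 0.147), with a yaw of −4.2°.

```bash
python3 -c "
from plan import *
plan([0.548,0.1467,0.170],-4.2)"
```

```text
shift [0.0031, 0.0982, -0.0005] rv [0.0001, 0.0009, 0.0001]
```

Request:
send_rows:
  motion:
    - [45,0.003,0.03,0,0,0,0]
    - [45,0.003,0.06,0,0,0,0]
    - [45,0.003,0.08,0,0,0,0]
    - [45,0.003,0.09,0,0,0,0]
    - [45,0.003,0.097,0,0,0,0]
    - [45,0.003,0.097,0,0,0,0]
    - [45,0.003,0.097,0,0,0,0]

```text
clock: 6.68
position: [0.549, 0.1468, 0.1722]
ee_rot: [0.481, -0.518, 0.518, -0.482]
ft_force: [0.2, -1.9, 0.8]
grip_width: 0.45
```

Request:
send_rows:
  motion:
    - [0,0,0,0,0,0,0]
    - [0,0,0,0,0,0,0]
    - [0,0,0,0,0,0,0]
    - [0,0,0,0,0,0,0]
    - [0,0,0,0,0,0,0]
    - [0,0,0,0,0,0,0]
    - [0,0,0,0,0,0,0]
  squeeze: 30

```text
clock: 7.27
position: [0.5491, 0.1469, 0.1725]
ee_rot: [0.481, -0.518, 0.518, -0.482]
ft_force: [-0.7, 0.1, 6.1]
grip_width: 0.105
```

Request:
send_rows:
  motion:
    - [0,0,0,0.01,0,0,0]
    - [0,0,0,0.02,0,0,0]
    - [0,0,0,0.03,0,0,0]
    - [0,0,0,0.04,0,0,0]
    - [0,0,0,0.05,0,0,0]
    - [0,0,0,0.06,0,0,0]
    - [0,0,0,0.07,0,0,0]
    - [0,0,0,0.077,0,0,0]
    - [0,0,0,0.08,0,0,0]
    - [0,0,0,0.08,0,0,0]

```text
clock: 8.1
position: [0.6281, 0.1411, 0.1725]
ee_rot: [-0.482, 0.518, -0.517, 0.481]
ft_force: [-7.1, 0.1, 10.6]
grip_width: 0.106
```

```bash
python3 - <<'E'
from plan import *
o=st()
E
```

```text
t 8.10 p [0.6281 0.1411 0.1725] jawyaw -4.17 down [-0.001  0.001 -1.   ] F [-7.1  0.1 10.6] w 0.106 q [-0.6   0.43  0.41  1.5  -0.18  1.25 -0.24]
```

Request:
send_rows:
  motion:
    - [50,0,0,0,0,0,0]
    - [50,0,0,0,0,0,0]
    - [50,0,0,0,0,0,0]
    - [50,0,-0.04,0,0,0,0]
    - [50,0,-0.09,0,0,0,0]
    - [50,0,-0.09,-0.04,0,0,0]
    - [50,0,-0.09,-0.08,0,0,0]
    - [50,0,-0.09,-0.08,0,0,0]
    - [50,0,-0.09,-0.08,0,0,0]
    - [50,0,-0.09,-0.08,0,0,0]

```text
clock: 8.93
position: [0.5486, 0.1469, 0.2616]
ee_rot: [0.481, -0.518, 0.518, -0.482]
ft_force: [0.7, -0.5, 0.2]
grip_width: 0.497
```

```bash
python3 - <<'E'
from arc import *
from meas import rect
o=st()
c=camera("wrist");save(c,"w6");W=cloud(c,o);np.save("w6.npy",W)
rect(W,(.4,.8,.05,.3),.175,.19,"handle")
rect(W,(.4,.8,.0,.3),.158,.17,"bar")
m=(W[...,2]>.143)&(W[...,2]<.156)&(W[...,0]>.5)&(W[...,0]<.59)
n,l,s,cc=cv2.connectedComponentsWithStats(m.astype(np.uint8))
for i in range(1,n):
    if s[i,4]>80:
        P=W[l==i]; (ct,r)=cv2.minEnclosingCircle(P[:,:2].astype(np.float32));print("cap",np.round(ct,4),round(r,4),np.median(P[:,2]),cc[i].round(),s[i,4])
E
```

```text
t 8.93 p [0.5486 0.1469 0.2616] jawyaw -4.16 down [ 0.001  0.001 -1.   ] F [ 0.7 -0.5  0.2] w 0.497 q [-0.7   0.19  0.42  1.59 -0.08  1.37 -0.35]
handle c [0.6271 0.1407] size [0.0599 0.0109] ang 85.58 zmed 0.1828 1327
bar c [0.6277 0.1441] size [0.1886 0.0445] ang 86.11 zmed 0.1635 11287
cap [0.5839 0.273 ] 0.0088 0.1451073307606755 [358.  62.] 225
cap [0.5522 0.2082] 0.0177 0.15031830916098615 [318. 158.] 1658
cap [0.5436 0.0846] 0.0176 0.15037067945183 [318. 306.] 1218
cap [ 0.5598 -0.0043] 0.0193 0.14354370347406945 [342. 385.] 194
```

View pics/w6.png

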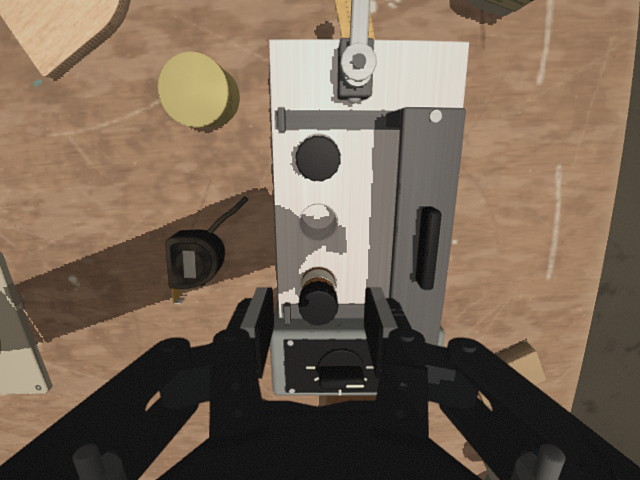

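The wrist picture shows shaken caps at px (318,158) and (318,306), and an empty middle pocket at (318,217). The bar is back. I'll take the right vial first.

```bash
python3 -c "
from plan import *
plan([0.5436,0.0846,0.121],-4.1)"
```

```text
shift [0.0623, 0.1404, -0.001] rv [-0.0007, -0.0016, -0.0001]
```

Request:
send_rows:
  motion:
    - [60,0.04,0.0,-0.001,0,0,0]
    - [60,0.062,0.03,-0.001,0,0,0]
    - [60,0.062,0.06,-0.001,0,0,0]
    - [60,0.062,0.08,-0.001,0,0,0]
    - [60,0.062,0.1,-0.001,0,0,0]
    - [60,0.062,0.12,-0.001,0,0,0]
    - [60,0.062,0.13,-0.001,0,0,0]
    - [60,0.062,0.14,-0.001,0,0,0]
    - [60,0.062,0.14,-0.001,0,0,0]
    - [60,0.062,0.14,-0.001,0,0,0]

```text
clock: 9.82
position: [0.5434, 0.0848, 0.1215]
ee_rot: [0.481, -0.518, 0.518, -0.481]
ft_force: [-0.5, 0.2, 1.2]
grip_width: 0.602
```

```bash
python3 - <<'E'
from arc import *
o=st()
c=camera("wrist");save(c,"w7")
E
```

```text
t 9.82 p [0.5434 0.0848 0.1215] jawyaw -4.20 down [ 0. -0. -1.] F [-0.5  0.2  1.2] w 0.602 q [-0.62  0.27  0.44  1.82 -0.13  1.08 -0.21]
```

View pics/w7.png

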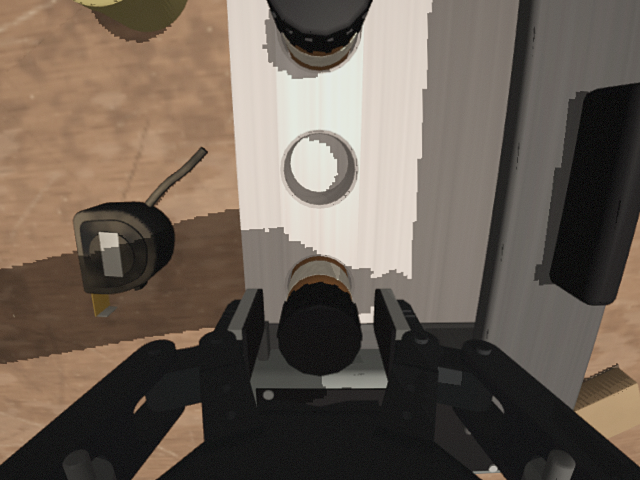

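Request:
send_rows:
  motion:
    - [20,0,0,0,0,0,0]
    - [20,0,0,0,0,0,0]
    - [20,0,0,0,0,0,0]
    - [20,0,0,0,0,0,0]
    - [20,0,0,0,0,0,0]
    - [20,0,0,0,0,0,0]
  squeeze: 40

```text
clock: 10.37
position: [0.5437, 0.0851, 0.1225]
ee_rot: [0.481, -0.518, 0.518, -0.482]
ft_force: [-0.8, 0.4, 6.8]
grip_width: 0.388
```

```bash
python3 - <<'E'
from arc import *
o=st()
c=camera("wrist");print(cast(c,[(320,168),(318,340)],.1,o))
E
```

```text
t 10.37 p [0.5437 0.0851 0.1225] jawyaw -4.18 down [ 0.002  0.001 -1.   ] F [-0.8  0.4  6.8] w 0.388 q [-0.62  0.27  0.44  1.82 -0.13  1.08 -0.21]
[[0.5486609  0.14720448 0.1       ]
 [0.54060223 0.0511376  0.1       ]]
```

```bash
python3 -c "
from plan import *
plan([0.55,-0.26,0.262],-6)"
```

```text
shift [0.3436, -0.1398, 0.0317] rv [-0.0019, 0.0317, -0.001]
```

Request:
send_rows:
  motion:
    - [20,0,-0.01,0,0,0,0]
    - [20,0,-0.025,0,0,0,0]
    - [20,0,-0.045,0,0,0,0]
    - [20,0,-0.065,0,0,0,0]
    - [20,0,-0.09,0,0,0,0]
    - [20,0,-0.115,0,0,0,0]
    - [20,0,-0.14,0,0,0,0]
    - [20,0,-0.14,0,0,0,0]

```text
clock: 11.08
position: [0.5447, 0.085, 0.267]
ee_rot: [0.479, -0.517, 0.519, -0.484]
ft_force: [0.6, -0.0, -0.7]
grip_width: 0.385
```

Request:
send_rows:
  motion:
    - [20,0.03,0,0.003,0,0.0,0]
    - [20,0.06,0,0.006,0,0.005,0]
    - [20,0.095,0,0.009,0,0.01,0]
    - [20,0.13,0,0.012,0,0.01,0]
    - [20,0.17,0,0.016,0,0.015,0]
    - [20,0.21,0,0.02,0,0.02,0]
    - [20,0.25,0,0.024,0,0.025,0]
    - [20,0.29,0,0.028,0,0.03,0]
    - [20,0.325,0,0.031,0,0.032,0]
    - [20,0.343,0,0.032,0,0.032,0]

```text
clock: 11.92
position: [0.5482, -0.2645, 0.2616]
ee_rot: [0.472, -0.526, 0.527, -0.471]
ft_force: [0.1, -1.1, -1.0]
grip_width: 0.384
```

Request:
send_rows:
  motion:
    - [20,0,0,0,0,0,0]
    - [20,0,0,0,0,0,0]
    - [20,0,0,0,0,0,0]

```text
clock: 12.17
position: [0.55, -0.2586, 0.2612]
ee_rot: [-0.473, 0.526, -0.525, 0.473]
ft_force: [-0.1, -0.0, -0.5]
grip_width: 0.387
```

```bash
python3 - <<'E'
from arc import *
from meas import rect
o=st()
c=camera("wrist");save(c,"w8");W=cloud(c,o);np.save("w8.npy",W)
rect(W,(.4,.8,-.5,-.05),.056,.068,"stand")
E
```

```text
t 12.17 p [ 0.55   -0.2586  0.2612] jawyaw -5.97 down [-0.     0.001 -1.   ] F [-0.1 -0.  -0.5] w 0.387 q [-0.17  0.32  0.69  1.5  -0.21  1.4   0.42]
stand c [ 0.5906 -0.2036] size [0.1892 0.1188] ang 83.98 zmed 0.0614 16346
```

View pics/w8.png

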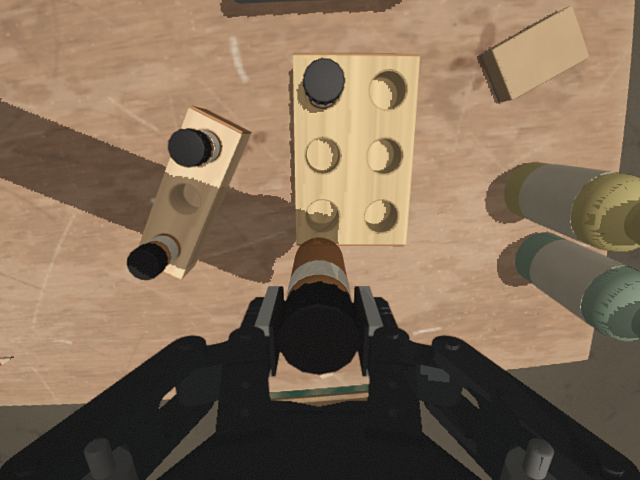

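The stand shows clearly, with empty holes near px (388,90), (384,156), (381,215), (323,154) and (322,212), and the stored vial at (324,83). I'll check the hole casts against the depth rectangle.

```bash
python3 - <<'E'
from plan import *
o=get_obs();c=camera("wrist")
px=[(388,90),(384,156),(381,215),(323,154),(322,212)]
loc=[(31,62),(31,0),(31,-62),(-31,0),(-31,-62)]
C=np.array([.5906,-.2036]);a=np.radians(-6.0);x=np.array([np.cos(a),np.sin(a)]);y=np.array([-x[1],x[0]])
for p,l in zip(px,loc): print(cast(c,[p],.062,o)[0].round(4),(C+l[0]/1e3*x+l[1]/1e3*y).round(4))
plan([.5533,-.2621,.20]);plan([.5533,-.2621,.0895])
E
```

```text
[ 0.628  -0.1454  0.062 ] [ 0.6279 -0.1452]
[ 0.6208 -0.2066  0.062 ] [ 0.6214 -0.2068]
[ 0.6147 -0.2666  0.062 ] [ 0.6149 -0.2685]
[ 0.5605 -0.1986  0.062 ] [ 0.5598 -0.2004]
[ 0.5536 -0.2571  0.062 ] [ 0.5533 -0.262 ]
shift [0.0038, 0.0613, 0.0034] rv [0.0, 0.0, 0.0]
shift [0.0039, 0.1718, 0.0034] rv [0.0, 0.0, 0.0]
```

Request:
send_rows:
  motion:
    - [20,0.004,0.02,0.0034,0,0,0]
    - [20,0.004,0.05,0.0034,0,0,0]
    - [20,0.004,0.08,0.0034,0,0,0]
    - [20,0.004,0.105,0.0034,0,0,0]
    - [20,0.004,0.118,0.0034,0,0,0]
    - [20,0.004,0.124,0.0034,0,0,0]
    - [20,0.004,0.13,0.0034,0,0,0]
    - [20,0.004,0.136,0.0034,0,0,0]
    - [20,0.004,0.142,0.0034,0,0,0]
    - [20,0.004,0.142,0.0034,0,0,0]

```text
clock: 13.1
position: [0.553, -0.2635, 0.119]
ee_rot: [-0.473, 0.526, -0.525, 0.473]
ft_force: [-0.7, 0.9, -2.0]
grip_width: 0.381
```

```bash
python3 - <<'E'
from plan import *
o=st();c=camera("wrist");save(c,"w9");plan([.5533,-.2621,.089])
E
```

```text
t 13.10 p [ 0.553  -0.2635  0.119 ] jawyaw -5.99 down [ 0.  0. -1.] F [-0.7  0.9 -2. ] w 0.381 q [-0.13  0.44  0.64  1.66 -0.29  1.13  0.48]
shift [-0.0016, 0.0303, 0.0002] rv [0.0, 0.0, 0.0]
```

View pics/w9.png

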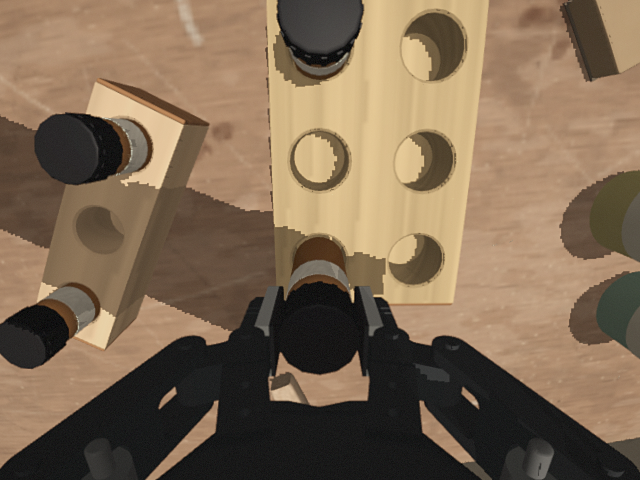

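Request:
send_rows:
  motion:
    - [20,-0.001,0.006,0,0,0,0]
    - [20,-0.001,0.012,0,0,0,0]
    - [20,-0.001,0.018,0,0,0,0]
    - [20,-0.001,0.024,0,0,0,0]
    - [20,-0.001,0.028,0,0,0,0]
    - [20,-0.001,0.03,0,0,0,0]
    - [20,-0.001,0.03,0,0,0,0]

```text
clock: 13.73
position: [0.5528, -0.263, 0.089]
ee_rot: [-0.473, 0.526, -0.526, 0.473]
ft_force: [0.0, -0.5, -1.3]
grip_width: 0.383
```

Request:
send_rows:
  motion:
    - [60,0,0,0,0,0,0]
    - [60,0,0,0,0,0,0]
    - [60,0,0,0,0,0,0]
    - [60,0,-0.03,0,0,0,0]
    - [60,0,-0.07,0,0,0,0]
    - [60,0,-0.11,0,0,0,0]
    - [60,0,-0.15,0,0,0,0]
    - [60,0,-0.18,0,0,0,0]
    - [60,0,-0.18,0,0,0,0]

```text
clock: 14.48
position: [0.5549, -0.2644, 0.2765]
ee_rot: [0.471, -0.523, 0.529, -0.475]
ft_force: [0.1, 0.5, 0.8]
grip_width: 0.602
```

```bash
cat > caps.py <<'E'
from plan import *
def caps(W,z0,z1,reg,minpx=100):
    m=(W[...,2]>z0)&(W[...,2]<z1)&(W[...,0]>reg[0])&(W[...,0]<reg[1])&(W[...,1]>reg[2])&(W[...,1]<reg[3])
    n,l,s,cc=cv2.connectedComponentsWithStats(m.astype(np.uint8))
    for i in range(1,n):
        if s[i,4]>minpx:
            P=W[l==i]; (ct,r)=cv2.minEnclosingCircle(P[:,:2].astype(np.float32));print("cap",np.round(ct,4),"r %.4f"%r,"z %.4f"%np.median(P[:,2]),cc[i].round(),s[i,4])
E
python3 - <<'E'
from caps import *
o=st();c=camera("wrist");save(c,"w10");W=cloud(c,o)
caps(W,.107,.127,(.4,.7,-.4,-.05))
E
```

```text
t 14.48 p [ 0.5549 -0.2644  0.2765] jawyaw -6.03 down [ 0.01  -0.003 -1.   ] F [0.1 0.5 0.8] w 0.602 q [-0.17  0.32  0.7   1.46 -0.21  1.42  0.43]
cap [ 0.5661 -0.1391] r 0.0177 z 0.1164 [315.  76.] 1429
cap [ 0.5523 -0.2635] r 0.0175 z 0.1163 [314. 220.] 1041
```

View pics/w10.png

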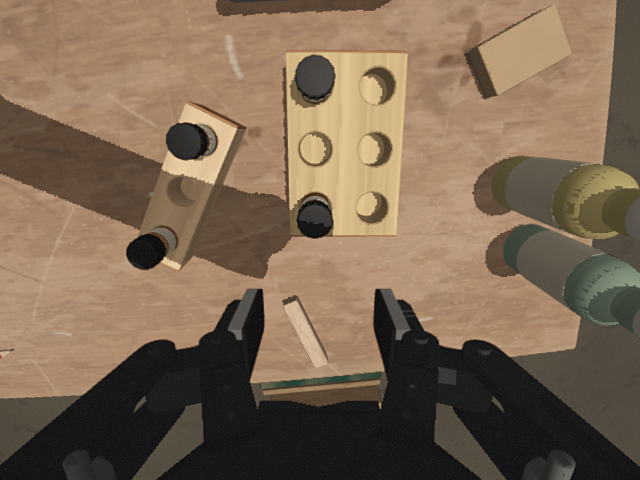

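The vial is seated: both stand caps read z = 0.116, the same as the stored one. Back for the left vial.

```bash
python3 -c "
from plan import *
plan([0.552,0.208,0.262],-4.2)"
```

```text
shift [-0.469, 0.0103, -0.0517] rv [-0.0062, -0.0319, 0.0011]
```

Request:
send_rows:
  motion:
    - [60,-0.469,0.01,-0.052,-0.006,-0.032,0]
    - [60,-0.469,0.01,-0.052,-0.006,-0.032,0]
    - [60,-0.469,0.01,-0.052,-0.006,-0.032,0]
    - [60,-0.469,0.01,-0.052,-0.006,-0.032,0]
    - [60,-0.469,0.01,-0.052,-0.006,-0.032,0]
    - [60,-0.469,0.01,-0.052,-0.006,-0.032,0]
    - [60,-0.469,0.01,-0.052,-0.006,-0.032,0]
    - [60,-0.469,0.01,-0.052,-0.006,-0.032,0]
    - [60,-0.469,0.01,-0.052,-0.006,-0.032,0]
    - [60,-0.469,0.01,-0.052,-0.006,-0.032,0]

```text
clock: 15.37
position: [0.5498, 0.1557, 0.2596]
ee_rot: [-0.483, 0.52, -0.516, 0.48]
ft_force: [1.6, -0.7, 0.0]
grip_width: 0.597
```

```bash
python3 -c "
from plan import *
o=st()
plan([0.552,0.208,0.262],-4.2)"
```

```text
t 15.37 p [0.5498 0.1557 0.2596] jawyaw -4.17 down [-0.007  0.001 -1.   ] F [ 1.6 -0.7  0. ] w 0.597 q [-0.73  0.21  0.44  1.58 -0.09  1.38 -0.35]
shift [-0.0523, -0.0024, -0.0016] rv [0.007, 0.0005, -0.0001]
```

Request:
send_rows:
  motion:
    - [60,-0.052,0,-0.002,0,0,0]
    - [60,-0.052,0,-0.002,0,0,0]
    - [60,-0.052,0,-0.002,0,0,0]
    - [60,-0.052,0,-0.002,0,0,0]
    - [60,-0.052,0,-0.002,0,0,0]

```text
clock: 15.78
position: [0.5525, 0.2042, 0.26]
ee_rot: [-0.483, 0.52, -0.517, 0.479]
ft_force: [1.0, -0.8, 0.2]
grip_width: 0.601
```

```bash
python3 - <<'E'
from caps import *
o=st();c=camera("wrist");save(c,"w11");W=cloud(c,o)
caps(W,.142,.16,(.5,.6,.1,.25))
plan([0.5522,0.2082,0.121],-4.1)
E
```

```text
t 15.78 p [0.5525 0.2042 0.26  ] jawyaw -4.27 down [-0.007 -0.    -1.   ] F [ 1.  -0.8  0.2] w 0.601 q [-0.77  0.25  0.42  1.53 -0.1   1.39 -0.42]
cap [0.5525 0.208 ] r 0.0176 z 0.1504 [319. 232.] 1452
shift [-0.0043, 0.1393, 0.0001] rv [0.0062, -0.0038, 0.0004]
```

Request:
send_rows:
  motion:
    - [60,-0.004,0.02,0,0.006,0,0]
    - [60,-0.004,0.05,0,0.006,0,0]
    - [60,-0.004,0.08,0,0.006,0,0]
    - [60,-0.004,0.1,0,0.006,0,0]
    - [60,-0.004,0.12,0,0.006,0,0]
    - [60,-0.004,0.13,0,0.006,0,0]
    - [60,-0.004,0.139,0,0.006,0,0]
    - [60,-0.004,0.139,0,0.006,0,0]
    - [60,-0.004,0.139,0,0.006,0,0]

```text
clock: 16.58
position: [0.5523, 0.2094, 0.1221]
ee_rot: [0.481, -0.518, 0.518, -0.481]
ft_force: [-0.6, -0.0, -0.2]
grip_width: 0.6
```

Request:
send_rows:
  motion:
    - [20,0,0,0,0,0,0]
    - [20,0,0,0,0,0,0]
    - [20,0,0,0,0,0,0]
    - [20,0,0,0,0,0,0]
    - [20,0,0,0,0,0,0]
    - [20,0,0,0,0,0,0]
  squeeze: 40

```text
clock: 17.08
position: [0.5528, 0.2101, 0.1229]
ee_rot: [0.481, -0.518, 0.518, -0.482]
ft_force: [0.6, -0.8, 7.7]
grip_width: 0.384
```

Request:
send_rows:
  motion:
    - [20,0,-0.01,0,0,0,0]
    - [20,0,-0.025,0,0,0,0]
    - [20,0,-0.045,0,0,0,0]
    - [20,0,-0.065,0,0,0,0]
    - [20,0,-0.09,0,0,0,0]
    - [20,0,-0.115,0,0,0,0]
    - [20,0,-0.14,0,0,0,0]
    - [20,0,-0.14,0,0,0,0]

```text
clock: 17.75
position: [0.5536, 0.2102, 0.2675]
ee_rot: [0.479, -0.517, 0.519, -0.484]
ft_force: [1.5, -0.0, -0.8]
grip_width: 0.383
```

```bash
python3 -c "
from plan import *
o=st()
plan([0.6214,-0.2068,0.262],-6)"
```

```text
t 17.75 p [0.5536 0.2102 0.2675] jawyaw -4.20 down [ 0.007  0.004 -1.   ] F [ 1.5 -0.  -0.8] w 0.383 q [-0.78  0.24  0.42  1.53 -0.1   1.39 -0.43]
shift [0.411, 0.0043, 0.098] rv [-0.0063, 0.0315, -0.0045]
```

Request:
send_rows:
  motion:
    - [20,0.035,0,0.008,0,0,0]
    - [20,0.07,0,0.017,0,0.005,0]
    - [20,0.11,0,0.026,0,0.01,0]
    - [20,0.15,0,0.036,0,0.01,0]
    - [20,0.19,0,0.045,0,0.015,0]
    - [20,0.23,0,0.055,0,0.02,0]
    - [20,0.27,0,0.065,0,0.025,0]
    - [20,0.31,0,0.074,0,0.03,0]
    - [20,0.345,0,0.082,0,0.032,0]
    - [20,0.375,0,0.09,0,0.032,0]

```text
clock: 18.58
position: [0.6138, -0.1739, 0.2619]
ee_rot: [0.473, -0.526, 0.526, -0.473]
ft_force: [0.2, -0.4, -0.4]
grip_width: 0.382
```

Request:
send_rows:
  motion:
    - [20,0.02,0,0.005,0,0,0]
    - [20,0.033,0,0.008,0,0,0]
    - [20,0.033,0,0.008,0,0,0]
    - [20,0.033,0,0.008,0,0,0]
    - [20,0.033,0,0.008,0,0,0]

```text
clock: 19.0
position: [0.6191, -0.2026, 0.2614]
ee_rot: [-0.473, 0.525, -0.525, 0.474]
ft_force: [-0.4, -0.5, -0.7]
grip_width: 0.388
```

```bash
python3 - <<'E'
from caps import *
from meas import rect
o=st();c=camera("wrist");save(c,"w12");W=cloud(c,o)
rect(W,(.4,.8,-.5,-.05),.056,.068,"stand")
caps(W,.107,.127,(.4,.7,-.4,-.05))
plan([0.6214,-0.2055,0.119],-6)
E
```

```text
t 19.00 p [ 0.6191 -0.2026  0.2614] jawyaw -5.91 down [-0.     0.001 -1.   ] F [-0.4 -0.5 -0.7] w 0.388 q [-0.2   0.42  0.63  1.37 -0.25  1.43  0.32]
stand c [ 0.59   -0.2042] size [0.1889 0.1189] ang 83.76 zmed 0.0615 11528
cap [ 0.6464 -0.0504] r 0.0155 z 0.1107 [337.  36.] 132
cap [ 0.5665 -0.1392] r 0.0173 z 0.1163 [250. 160.] 1283
cap [ 0.5518 -0.2628] r 0.0175 z 0.1163 [253. 289.] 644
shift [0.003, 0.1425, 0.0025] rv [0.0, 0.0021, -0.0013]
```

View pics/w12.png

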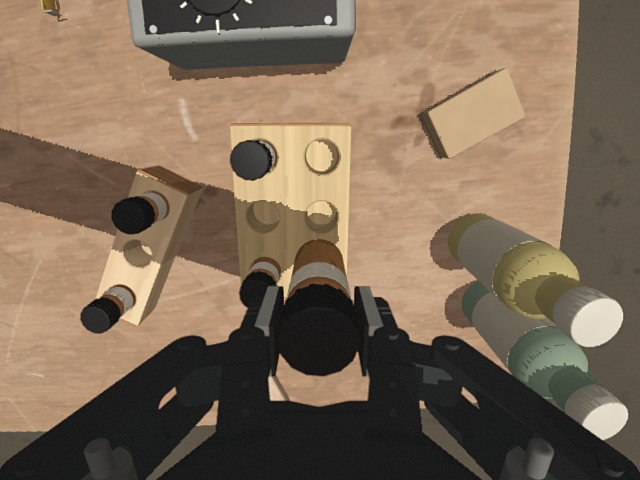

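Request:
send_rows:
  motion:
    - [20,0.003,0.02,0.0025,0,0,0]
    - [20,0.003,0.05,0.0025,0,0,0]
    - [20,0.003,0.08,0.0025,0,0,0]
    - [20,0.003,0.105,0.0025,0,0,0]
    - [20,0.003,0.118,0.0025,0,0,0]
    - [20,0.003,0.124,0.0025,0,0,0]
    - [20,0.003,0.13,0.0025,0,0,0]
    - [20,0.003,0.136,0.0025,0,0,0]
    - [20,0.003,0.142,0.0025,0,0,0]
    - [20,0.003,0.142,0.0025,0,0,0]

```text
clock: 19.88
position: [0.6212, -0.2073, 0.1192]
ee_rot: [-0.473, 0.526, -0.525, 0.473]
ft_force: [0.7, -0.5, -1.7]
grip_width: 0.383
```

```bash
python3 - <<'E'
from plan import *
o=st();c=camera("wrist");save(c,"w13");plan([.6214,-.2055,.089])
E
```

```text
t 19.88 p [ 0.6212 -0.2073  0.1192] jawyaw -6.00 down [ 0.     0.001 -1.   ] F [ 0.7 -0.5 -1.7] w 0.383 q [-0.18  0.53  0.59  1.54 -0.31  1.17  0.36]
shift [-0.0019, 0.0306, 0.0] rv [0.0, 0.0, 0.0]
```

View pics/w13.png

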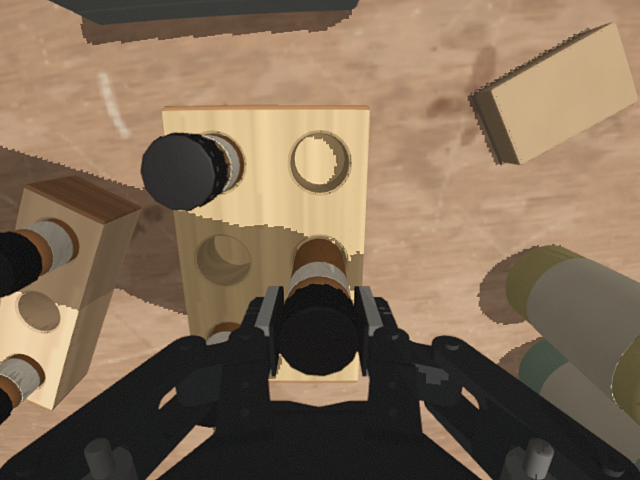

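The vial is entering the far-middle hole at px (320,245) with no contact force, so I'll continue down.

Request:
send_rows:
  motion:
    - [20,-0.002,0.006,0,0,0,0]
    - [20,-0.002,0.012,0,0,0,0]
    - [20,-0.002,0.018,0,0,0,0]
    - [20,-0.002,0.024,0,0,0,0]
    - [20,-0.002,0.028,0,0,0,0]
    - [20,-0.002,0.03,0,0,0,0]
    - [20,-0.002,0.03,0,0,0,0]

```text
clock: 20.52
position: [0.6211, -0.206, 0.0893]
ee_rot: [-0.473, 0.526, -0.526, 0.473]
ft_force: [-0.1, 0.5, -0.1]
grip_width: 0.382
```

Request:
send_rows:
  motion:
    - [60,0,0,0,0,0,0]
    - [60,0,0,0,0,0,0]
    - [60,0,0,0,0,0,0]
    - [60,0,-0.03,0,0,0,0]
    - [60,0,-0.07,0,0,0,0]
    - [60,0,-0.11,0,0,0,0]
    - [60,0,-0.15,0,0,0,0]
    - [60,0,-0.17,0,0,0,0]
    - [60,0,-0.17,0,0,0,0]

```text
clock: 21.27
position: [0.623, -0.2068, 0.2656]
ee_rot: [0.471, -0.523, 0.528, -0.475]
ft_force: [0.5, -0.3, 0.3]
grip_width: 0.602
```

```bash
python3 - <<'E'
from caps import *
from meas import rect
o=st();c=camera("wrist");save(c,"w14");W=cloud(c,o)
caps(W,.107,.127,(.4,.7,-.4,-.1))
rect(W,(.3,.6,-.5,-.05),.045,.056,"tray")
caps(W,.095,.11,(.3,.52,-.4,-.1))
c=camera("top");W=cloud(c);save(c,"top14")
rect(W,(.3,.6,-.5,-.05),.045,.056,"trayT")
caps(W,.095,.11,(.3,.52,-.4,-.1),50)
E
```

```text
t 21.27 p [ 0.623  -0.2068  0.2656] jawyaw -6.03 down [ 0.008 -0.002 -1.   ] F [ 0.5 -0.3  0.3] w 0.602 q [-0.2   0.43  0.63  1.35 -0.25  1.43  0.32]
cap [ 0.5661 -0.139 ] r 0.0174 z 0.1164 [244. 155.] 1255
cap [ 0.6205 -0.2077] r 0.0175 z 0.1163 [315. 225.] 1105
cap [ 0.5521 -0.2638] r 0.0177 z 0.1162 [251. 283.] 680
tray c [ 0.4067 -0.2304] size [0.1868 0.0595] ang 57.28 zmed 0.0494 4970
cap [ 0.4407 -0.1783] r 0.0175 z 0.1022 [124. 212.] 1042
cap [ 0.3741 -0.2826] r 0.0181 z 0.1021 [ 92. 314.] 805
trayT c [ 0.3627 -0.3029] size [0.02   0.0585] ang 55.33 zmed 0.0514 105
cap [ 0.3723 -0.287 ] r 0.0166 z 0.1041 [430. 282.] 99
```

View pics/w14.png

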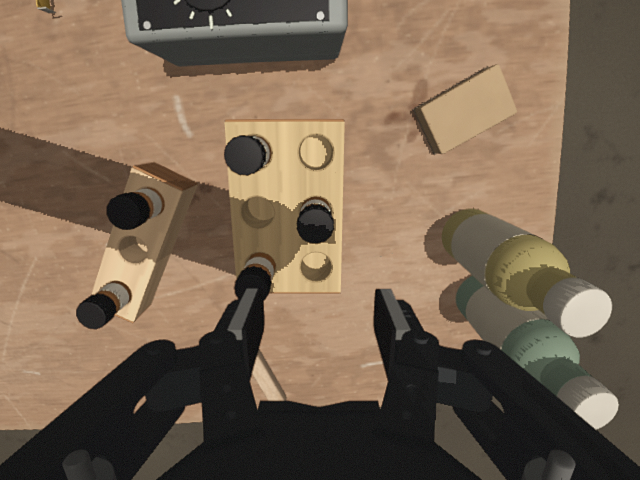

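All three stand caps read z = 0.116, so the two shaken vials are seated. The tray is unmoved, with fresh caps at (0.441,−0.178) and (0.374,−0.283). I'll go above the first one.

```bash
python3 -c "
from plan import *
plan([0.4407,-0.1783,0.20],-32)"
```

```text
shift [-0.0084, 0.0599, -0.1828] rv [-0.0016, 0.4536, -0.0006]
```

Request:
send_rows:
  motion:
    - [60,-0.002,0,-0.04,0,0.1,0]
    - [60,-0.004,0,-0.08,0,0.2,0]
    - [60,-0.006,0,-0.12,0,0.3,0]
    - [60,-0.008,0.0,-0.16,0,0.4,0]
    - [60,-0.008,0.03,-0.183,0,0.454,0]
    - [60,-0.008,0.058,-0.183,0,0.454,0]
    - [60,-0.008,0.058,-0.183,0,0.454,0]
    - [60,-0.008,0.058,-0.183,0,0.454,0]
    - [60,-0.008,0.058,-0.183,0,0.454,0]
    - [60,-0.008,0.058,-0.183,0,0.454,0]

```text
clock: 22.2
position: [0.4412, -0.1789, 0.2026]
ee_rot: [0.343, -0.618, 0.619, -0.343]
ft_force: [0.8, -0.2, 0.9]
grip_width: 0.604
```

```bash
python3 - <<'E'
from caps import *
o=st();c=camera("wrist");save(c,"w15");W=cloud(c,o)
caps(W,.093,.11,(.3,.52,-.4,-.1))
plan([0.4407,-0.1783,0.0745],-32)
E
```

```text
t 22.20 p [ 0.4412 -0.1789  0.2026] jawyaw -32.01 down [ 0.001 -0.001 -1.   ] F [ 0.8 -0.2  0.9] w 0.604 q [-0.41 -0.01  0.7   1.91  0.01  1.23 -0.26]
cap [ 0.4399 -0.1782] r 0.0177 z 0.1024 [318. 239.] 1551
cap [ 0.3733 -0.2823] r 0.0178 z 0.1022 [316. 372.] 1163
shift [-0.0003, 0.128, -0.0009] rv [-0.0014, -0.0003, 0.0002]
```

View pics/w15.png

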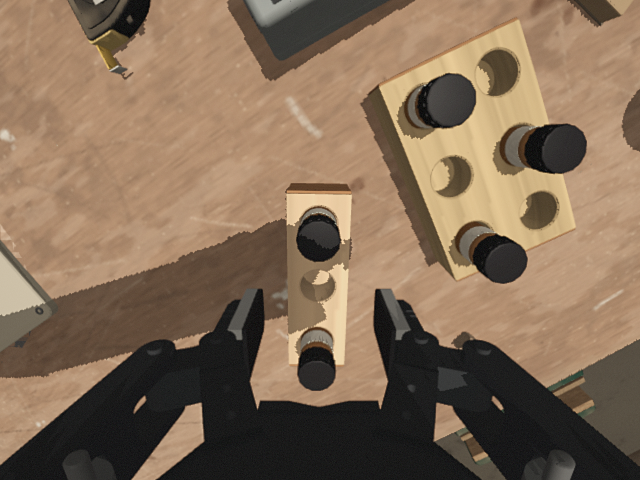

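The cap at px (318,239) lies between the jaws and is lined up. I'll descend and grasp it.

Request:
send_rows:
  motion:
    - [60,0,0.02,-0.0015,0,0,0]
    - [60,0,0.05,-0.0015,0,0,0]
    - [60,0,0.08,-0.0015,0,0,0]
    - [60,0,0.1,-0.0015,0,0,0]
    - [60,0,0.118,-0.0015,0,0,0]
    - [60,0,0.127,-0.0015,0,0,0]
    - [60,0,0.127,-0.0015,0,0,0]
    - [60,0,0.127,-0.0015,0,0,0]

```text
clock: 22.92
position: [0.4393, -0.1781, 0.0751]
ee_rot: [0.343, -0.618, 0.619, -0.343]
ft_force: [0.2, -0.4, 0.4]
grip_width: 0.6
```

Request:
send_rows:
  motion:
    - [20,0,0,0,0,0,0]
    - [20,0,0,0,0,0,0]
    - [20,0,0,0,0,0,0]
    - [20,0,0,0,0,0,0]
    - [20,0,0,0,0,0,0]
    - [20,0,0,0,0,0,0]

```text
clock: 23.42
position: [0.44, -0.178, 0.0758]
ee_rot: [0.342, -0.618, 0.619, -0.344]
ft_force: [0.2, -0.5, 7.0]
grip_width: 0.388
```

Request:
send_rows:
  motion:
    - [20,0,-0.01,0,0,0,0]
    - [20,0,-0.025,0,0,0,0]
    - [20,0,-0.045,0,0,0,0]
    - [20,0,-0.075,0,0,0,0]
    - [20,0,-0.11,0,0,0,0]
    - [20,0,-0.145,0,0,0,0]
    - [20,0,-0.175,0,0,0,0]
    - [20,0,-0.19,0,0,0,0]
    - [20,0,-0.19,0,0,0,0]
    - [20,0,-0.19,0,0,0,0]

```text
clock: 24.25
position: [0.4388, -0.1779, 0.2653]
ee_rot: [0.342, -0.618, 0.619, -0.343]
ft_force: [0.1, 0.3, -2.0]
grip_width: 0.385
```

```bash
python3 - <<'E'
from caps import *
o=st();c=camera("wrist");save(c,"w16")
plan([0.5436,0.086,0.262],-4.1)
E
```

```text
t 24.25 p [ 0.4388 -0.1779  0.2653] jawyaw -32.04 down [ 0.002  0.001 -1.   ] F [ 0.1  0.3 -2. ] w 0.385 q [-0.43 -0.07  0.7   1.82  0.05  1.37 -0.3 ]
shift [-0.2794, 0.0023, -0.0507] rv [0.0003, -0.4876, -0.0004]
```

View pics/w16.png

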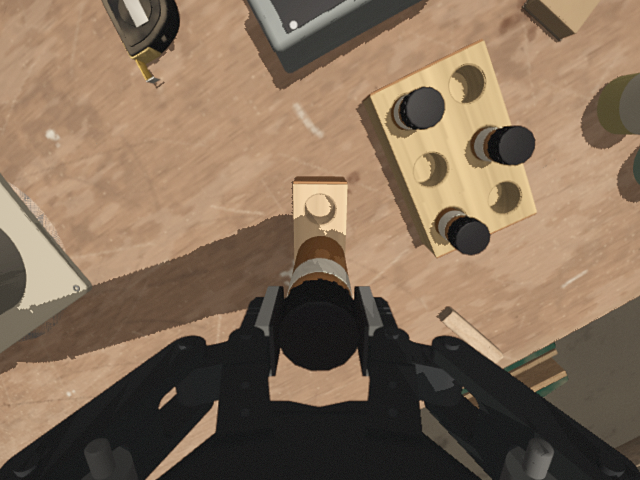

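Request:
send_rows:
  motion:
    - [20,-0.025,0,-0.005,0,-0.04,0]
    - [20,-0.055,0,-0.01,0,-0.1,0]
    - [20,-0.09,0,-0.016,0,-0.16,0]
    - [20,-0.125,0,-0.022,0,-0.22,0]
    - [20,-0.16,0,-0.028,0,-0.28,0]
    - [20,-0.195,0,-0.035,0,-0.34,0]
    - [20,-0.23,0,-0.042,0,-0.4,0]
    - [20,-0.26,0,-0.047,0,-0.46,0]
    - [20,-0.279,0,-0.051,0,-0.488,0]
    - [20,-0.279,0,-0.051,0,-0.488,0]

```text
clock: 25.13
position: [0.5433, 0.0903, 0.2625]
ee_rot: [-0.485, 0.516, -0.515, 0.483]
ft_force: [-0.9, 0.7, -0.6]
grip_width: 0.385
```

Request:
send_rows:
  motion:
    - [20,0,0,0,0,0,0]
    - [20,0,0,0,0,0,0]
    - [20,0,0,0,0,0,0]

```text
clock: 25.38
position: [0.5432, 0.0839, 0.2644]
ee_rot: [-0.481, 0.518, -0.518, 0.481]
ft_force: [0.4, -0.3, -0.8]
grip_width: 0.384
```

```bash
python3 - <<'E'
from caps import *
o=st();c=camera("wrist");save(c,"w17");
plan([0.5436,0.0846,0.158],-4.1)
plan([0.5436,0.0846,0.124],-4.1)
E
```

```text
t 25.38 p [0.5432 0.0839 0.2644] jawyaw -4.25 down [-0. -0. -1.] F [ 0.4 -0.3 -0.8] w 0.384 q [-0.66  0.15  0.48  1.64 -0.07  1.37 -0.25]
shift [-0.0005, 0.1065, 0.0003] rv [0.0001, -0.0023, -0.0001]
shift [-0.0005, 0.1405, 0.0003] rv [0.0001, -0.0023, -0.0001]
```

View pics/w17.png

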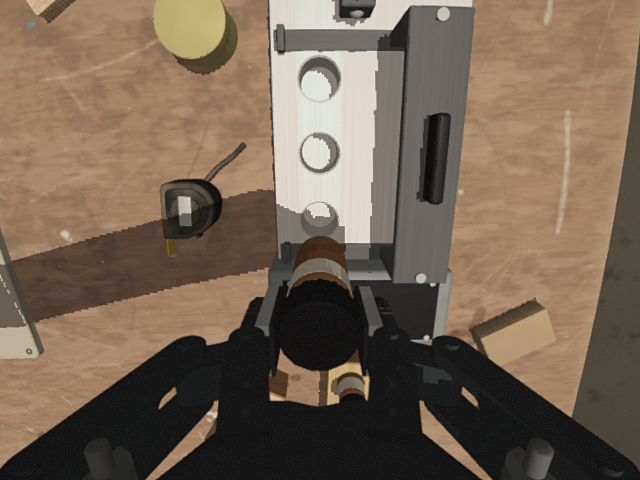

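```bash
python3 - <<'E'
from caps import *
o=get_obs();c=camera("wrist");print(cast(c,[(320,79),(320,152)],.1,o))
E
```

```text
[[0.55338484 0.20776157 0.1       ]
 [0.54897965 0.14747706 0.1       ]]
```

Request:
send_rows:
  motion:
    - [20,-0.0005,0.02,0,0,0,0]
    - [20,-0.0005,0.045,0,0,0,0]
    - [20,-0.0005,0.07,0,0,0,0]
    - [20,-0.0005,0.085,0,0,0,0]
    - [20,-0.0005,0.092,0,0,0,0]
    - [20,-0.0005,0.098,0,0,0,0]
    - [20,-0.0005,0.104,0,0,0,0]
    - [20,-0.0005,0.11,0,0,0,0]
    - [20,-0.0005,0.11,0,0,0,0]

```text
clock: 26.23
position: [0.5434, 0.0861, 0.1539]
ee_rot: [-0.482, 0.518, -0.517, 0.482]
ft_force: [-1.0, -0.4, -1.5]
grip_width: 0.386
```

```bash
python3 - <<'E'
from caps import *
o=st();c=camera("wrist");save(c,"w18");
plan([0.5436,0.0846,0.124],-4.1)
E
```

```text
t 26.23 p [0.5434 0.0861 0.1539] jawyaw -4.08 down [-0. -0. -1.] F [-1.  -0.4 -1.5] w 0.386 q [-0.65  0.23  0.47  1.78 -0.11  1.15 -0.21]
shift [0.0016, 0.0304, 0.0002] rv [0.0001, 0.0004, -0.0001]
```

View pics/w18.png

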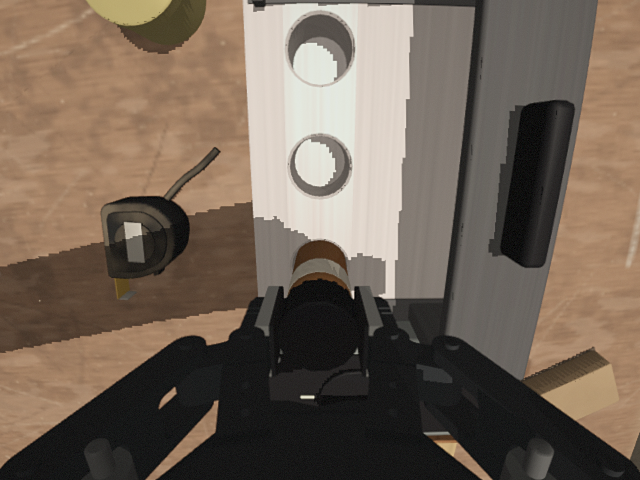

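It is inside the pocket mouth with no contact, so I'll continue down.

Request:
send_rows:
  motion:
    - [20,0.001,0.006,0,0,0,0]
    - [20,0.001,0.012,0,0,0,0]
    - [20,0.001,0.018,0,0,0,0]
    - [20,0.001,0.024,0,0,0,0]
    - [20,0.001,0.028,0,0,0,0]
    - [20,0.001,0.0305,0,0,0,0]
    - [20,0.001,0.0305,0,0,0,0]

```text
clock: 26.87
position: [0.5436, 0.0854, 0.1239]
ee_rot: [-0.482, 0.517, -0.517, 0.482]
ft_force: [-0.2, 0.6, -1.1]
grip_width: 0.384
```

Request:
send_rows:
  motion:
    - [60,0,0,0,0,0,0]
    - [60,0,0,0,0,0,0]
    - [60,0,0,0,0,0,0]
    - [60,0,-0.03,0,0,0,0]
    - [60,0,-0.07,0,0,0,0]
    - [60,0,-0.11,0,0,0,0]
    - [60,0,-0.14,0,0,0,0]
    - [60,0,-0.14,0,0,0,0]
    - [60,0,-0.14,0,0,0,0]

```text
clock: 27.62
position: [0.5443, 0.0854, 0.2658]
ee_rot: [0.481, -0.517, 0.518, -0.483]
ft_force: [0.3, -0.1, -1.7]
grip_width: 0.604
```

```bash
python3 - <<'E'
from caps import *
o=st();c=camera("wrist");save(c,"w19");W=cloud(c,o)
caps(W,.142,.175,(.5,.58,.05,.25))
plan([0.40,-0.23,0.262],-32)
E
```

```text
t 27.62 p [0.5443 0.0854 0.2658] jawyaw -4.07 down [ 0.003  0.002 -1.   ] F [ 0.3 -0.1 -1.7] w 0.604 q [-0.67  0.15  0.48  1.63 -0.07  1.37 -0.25]
cap [0.5445 0.0852] r 0.0177 z 0.1503 [319. 235.] 1376
shift [0.3248, 0.0018, -0.1208] rv [-0.0005, 0.4877, -0.0008]
```

The first fresh vial is seated: its cap reads z = 0.1503, as the shaken ones did. Now the second.

Request:
send_rows:
  motion:
    - [60,0.325,0.0,-0.121,0,0.488,0]
    - [60,0.325,0.0,-0.121,0,0.488,0]
    - [60,0.325,0.0,-0.121,0,0.488,0]
    - [60,0.325,0.0,-0.121,0,0.488,0]
    - [60,0.325,0.0,-0.121,0,0.488,0]
    - [60,0.325,0.0,-0.121,0,0.488,0]
    - [60,0.325,0.0,-0.121,0,0.488,0]
    - [60,0.325,0.0,-0.121,0,0.488,0]
    - [60,0.325,0.0,-0.121,0,0.488,0]
    - [60,0.325,0.0,-0.121,0,0.488,0]

```text
clock: 28.5
position: [0.3971, -0.2338, 0.2629]
ee_rot: [-0.341, 0.62, -0.619, 0.34]
ft_force: [0.5, 0.8, 1.1]
grip_width: 0.597
```

Request:
send_rows:
  motion:
    - [60,0,0,0,0,0,0]
    - [60,0,0,0,0,0,0]
    - [60,0,0,0,0,0,0]

```text
clock: 28.75
position: [0.4001, -0.229, 0.2633]
ee_rot: [-0.344, 0.618, -0.618, 0.343]
ft_force: [-0.1, -0.1, -0.0]
grip_width: 0.601
```

```bash
python3 - <<'E'
from caps import *
from meas import rect
o=st();c=camera("wrist");save(c,"w20");W=cloud(c,o)
rect(W,(.25,.6,-.5,-.05),.042,.056,"tray")
caps(W,.093,.11,(.25,.52,-.4,-.1))
E
```

```text
t 28.75 p [ 0.4001 -0.229   0.2633] jawyaw -31.89 down [-0.001  0.    -1.   ] F [-0.1 -0.1 -0. ] w 0.601 q [-0.41 -0.13  0.78  1.86  0.09  1.38 -0.21]
tray c [ 0.4062 -0.2303] size [0.1856 0.0583] ang 57.48 zmed 0.0495 6488
cap [ 0.3732 -0.2821] r 0.0173 z 0.1023 [325. 278.] 926
```

View pics/w20.png

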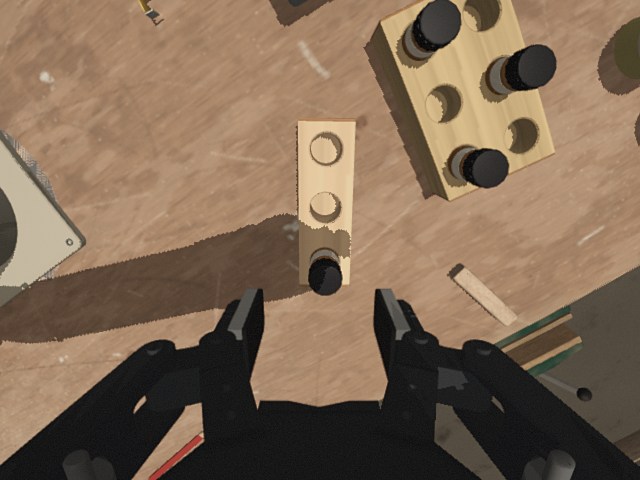

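The tray hasn't moved, and the remaining fresh cap is at px (325,275), which puts it at (0.3732,−0.2821).

```bash
python3 -c "
from plan import *
plan([0.3732,-0.282,0.0755],-32)"
```

```text
shift [0.059, 0.188, 0.0053] rv [0.0009, 0.0017, 0.0005]
```

Request:
send_rows:
  motion:
    - [60,0.03,0,0.005,0,0,0]
    - [60,0.059,0.02,0.005,0,0,0]
    - [60,0.059,0.06,0.005,0,0,0]
    - [60,0.059,0.1,0.005,0,0,0]
    - [60,0.059,0.135,0.005,0,0,0]
    - [60,0.059,0.16,0.005,0,0,0]
    - [60,0.059,0.178,0.005,0,0,0]
    - [60,0.059,0.188,0.005,0,0,0]
    - [60,0.059,0.188,0.005,0,0,0]
    - [60,0.059,0.188,0.005,0,0,0]

```text
clock: 29.63
position: [0.3729, -0.2829, 0.0762]
ee_rot: [-0.343, 0.618, -0.618, 0.343]
ft_force: [0.4, 0.0, -0.2]
grip_width: 0.602
```

```bash
python3 - <<'E'
from caps import *
o=st();c=camera("wrist");save(c,"w21")
E
```

```text
t 29.63 p [ 0.3729 -0.2829  0.0762] jawyaw -32.00 down [-0.001 -0.    -1.   ] F [ 0.4  0.  -0.2] w 0.602 q [-0.29  0.19  0.92  2.08 -0.19  0.96  0.17]
```

View pics/w21.png

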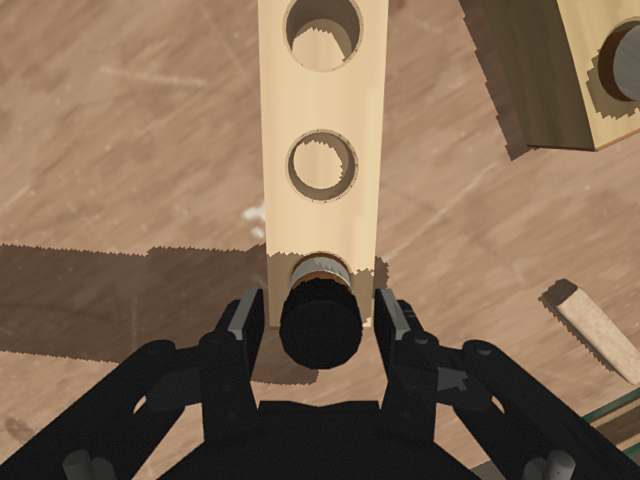

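The cap is centred between the open pads at px (320,325). I'll close and lift.

Request:
send_rows:
  motion:
    - [20,0,0,0,0,0,0]
    - [20,0,0,0,0,0,0]
    - [20,0,0,0,0,0,0]
    - [20,0,0,0,0,0,0]
    - [20,0,0,0,0,0,0]
    - [20,0,0,0,0,0,0]

```text
clock: 30.18
position: [0.3737, -0.2833, 0.0772]
ee_rot: [0.342, -0.618, 0.619, -0.344]
ft_force: [-1.7, 0.4, 5.2]
grip_width: 0.385
```

Request:
send_rows:
  motion:
    - [20,0,-0.01,0,0,0,0]
    - [20,0,-0.025,0,0,0,0]
    - [20,0,-0.045,0,0,0,0]
    - [20,0,-0.075,0,0,0,0]
    - [20,0,-0.11,0,0,0,0]
    - [20,0,-0.145,0,0,0,0]
    - [20,0,-0.175,0,0,0,0]
    - [20,0,-0.19,0,0,0,0]
    - [20,0,-0.19,0,0,0,0]
    - [20,0,-0.19,0,0,0,0]

```text
clock: 31.02
position: [0.3727, -0.2833, 0.2669]
ee_rot: [0.342, -0.618, 0.619, -0.343]
ft_force: [-1.4, -0.6, -1.8]
grip_width: 0.382
```

```bash
python3 - <<'E'
from caps import *
o=st()
plan([0.5522,0.2082,0.264],-4.1)
E
```

```text
t 31.02 p [ 0.3727 -0.2833  0.2669] jawyaw -32.06 down [ 0.003  0.    -1.   ] F [-1.4 -0.6 -1.8] w 0.382 q [-0.4  -0.13  0.9   1.84  0.1   1.38 -0.09]
shift [-0.5118, 0.0035, -0.1088] rv [-0.0024, -0.488, -0.0012]
```

Request:
send_rows:
  motion:
    - [20,-0.035,0,-0.007,0,-0.03,0]
    - [20,-0.075,0,-0.015,0,-0.07,0]
    - [20,-0.115,0,-0.024,0,-0.11,0]
    - [20,-0.155,0,-0.033,0,-0.15,0]
    - [20,-0.195,0,-0.041,0,-0.19,0]
    - [20,-0.235,0,-0.05,0,-0.23,0]
    - [20,-0.275,0,-0.058,0,-0.27,0]
    - [20,-0.315,0,-0.067,0,-0.31,0]
    - [20,-0.355,0,-0.075,0,-0.35,0]
    - [20,-0.395,0,-0.084,0,-0.39,0]

```text
clock: 31.85
position: [0.5107, 0.0979, 0.2647]
ee_rot: [-0.457, 0.54, -0.54, 0.456]
ft_force: [1.2, -1.2, -0.6]
grip_width: 0.388
```

```bash
python3 - <<'E'
from caps import *
o=st()
plan([0.5523,0.2075,0.264],-4.1)
E
```

```text
t 31.85 p [0.5107 0.0979 0.2647] jawyaw -9.60 down [-0.002 -0.001 -1.   ] F [ 1.2 -1.2 -0.6] w 0.388 q [-0.74  0.07  0.49  1.71 -0.04  1.37 -0.41]
shift [-0.115, 0.0006, 0.0228] rv [0.0016, -0.0961, 0.0008]
```

Request:
send_rows:
  motion:
    - [20,-0.035,0,0.007,0,-0.03,0]
    - [20,-0.065,0,0.013,0,-0.06,0]
    - [20,-0.09,0,0.018,0,-0.096,0]
    - [20,-0.106,0,0.022,0,-0.096,0]
    - [20,-0.112,0,0.0225,0,-0.096,0]
    - [20,-0.112,0,0.0225,0,-0.096,0]
    - [20,-0.112,0,0.0225,0,-0.096,0]
    - [20,-0.112,0,0.0225,0,-0.096,0]

```text
clock: 32.52
position: [0.5518, 0.2012, 0.266]
ee_rot: [0.481, -0.518, 0.519, -0.481]
ft_force: [-0.7, -0.5, -0.3]
grip_width: 0.383
```

```bash
python3 - <<'E'
from caps import *
o=st()
plan([0.5523,0.2075,0.155],-4.1)
E
```

```text
t 32.52 p [0.5518 0.2012 0.266 ] jawyaw -4.32 down [-0. -0. -1.] F [-0.7 -0.5 -0.3] w 0.383 q [-0.79  0.24  0.44  1.53 -0.1   1.39 -0.42]
shift [-0.0064, 0.111, 0.0] rv [0.0001, -0.0038, 0.0004]
```

Request:
send_rows:
  motion:
    - [20,-0.0064,0.01,0,0,-0.004,0]
    - [20,-0.0064,0.03,0,0,-0.004,0]
    - [20,-0.0064,0.055,0,0,-0.004,0]
    - [20,-0.0064,0.075,0,0,-0.004,0]
    - [20,-0.0064,0.086,0,0,-0.004,0]
    - [20,-0.0064,0.092,0,0,-0.004,0]
    - [20,-0.0064,0.098,0,0,-0.004,0]
    - [20,-0.0064,0.104,0,0,-0.004,0]
    - [20,-0.0064,0.11,0,0,-0.004,0]
    - [20,-0.0064,0.11,0,0,-0.004,0]

```text
clock: 33.35
position: [0.5522, 0.2093, 0.1553]
ee_rot: [-0.483, 0.517, -0.517, 0.482]
ft_force: [-0.5, -0.8, -0.6]
grip_width: 0.384
```

```bash
python3 - <<'E'
from caps import *
o=st()
c=camera("wrist");save(c,"w22")
plan([0.5523,0.2078,0.125],-4.1)
E
```

```text
t 33.35 p [0.5522 0.2093 0.1553] jawyaw -3.96 down [-0. -0. -1.] F [-0.5 -0.8 -0.6] w 0.384 q [-0.78  0.32  0.42  1.67 -0.14  1.18 -0.4 ]
shift [0.0016, 0.0309, 0.0001] rv [0.0002, 0.0026, -0.0]
```

View pics/w22.png

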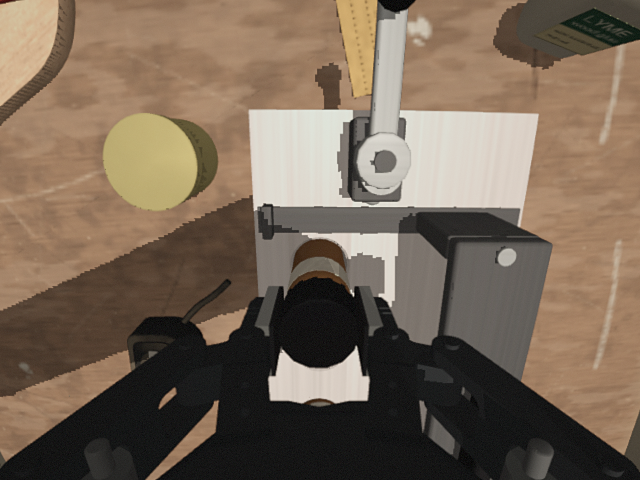

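The vial is entering the left pocket at px (320,240) with no side force, so I'll continue down.

Request:
send_rows:
  motion:
    - [20,0.0015,0.006,0,0,0,0]
    - [20,0.0015,0.012,0,0,0,0]
    - [20,0.0015,0.018,0,0,0,0]
    - [20,0.0015,0.024,0,0,0,0]
    - [20,0.0015,0.028,0,0,0,0]
    - [20,0.0015,0.0305,0,0,0,0]
    - [20,0.0015,0.0305,0,0,0,0]

```text
clock: 33.98
position: [0.5524, 0.2081, 0.1255]
ee_rot: [-0.482, 0.517, -0.517, 0.483]
ft_force: [0.4, -0.1, -1.6]
grip_width: 0.378
```

Request:
send_rows:
  motion:
    - [60,0,0,0,0,0,0]
    - [60,0,0,0,0,0,0]
    - [60,0,0,0,0,0,0]
    - [60,0,-0.03,0,0,0,0]
    - [60,0,-0.07,0,0,0,0]
    - [60,0,-0.11,0,0,0,0]
    - [60,0.02,-0.14,0,0,0,0]
    - [60,0.06,-0.14,0,0,0,0]
    - [60,0.06,-0.14,0,0,0,0]
    - [60,0.06,-0.14,0,0,0,0]

```text
clock: 34.82
position: [0.5486, 0.1455, 0.2663]
ee_rot: [0.481, -0.518, 0.518, -0.482]
ft_force: [-0.4, 1.0, -0.2]
grip_width: 0.6
```

```bash
python3 - <<'E'
from caps import *
from meas import rect
o=st();c=camera("wrist");save(c,"w23");W=cloud(c,o)
caps(W,.142,.175,(.5,.58,.05,.25))
rect(W,(.4,.8,.05,.3),.175,.19,"handle")
plan([0.6272,0.141,0.25],-4.2)
E
```

```text
t 34.82 p [0.5486 0.1455 0.2663] jawyaw -4.20 down [ 0.001  0.001 -1.   ] F [-0.4  1.  -0.2] w 0.600 q [-0.75  0.19  0.47  1.59 -0.09  1.38 -0.34]
cap [0.5522 0.2084] r 0.0177 z 0.1504 [317. 155.] 1594
cap [0.5444 0.0856] r 0.0177 z 0.1504 [319. 301.] 1202
handle c [0.6272 0.1409] size [0.0598 0.0109] ang 85.94 zmed 0.183 1290
shift [0.0009, 0.0156, 0.0793] rv [-0.0002, 0.0026, -0.0008]
```

View pics/w23.png

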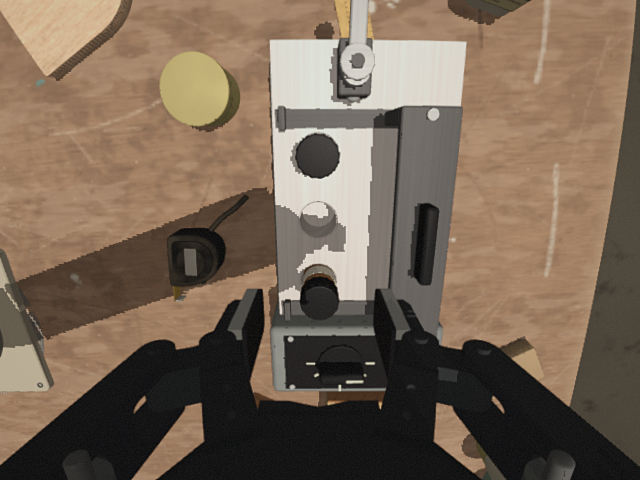

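Both fresh caps read z = 0.1504, at px (317,155) and (319,301), so they are seated. Next I'll slide the bar home.

Request:
send_rows:
  motion:
    - [45,0.001,0,0.04,0,0,0]
    - [45,0.001,0,0.079,0,0,0]
    - [45,0.001,0.02,0.079,0,0,0]
    - [45,0.001,0.05,0.079,0,0,0]
    - [45,0.001,0.075,0.079,0,0,0]
    - [45,0.001,0.088,0.079,0,0,0]
    - [45,0.001,0.0945,0.079,0,0,0]
    - [45,0.001,0.0945,0.079,0,0,0]
    - [45,0.001,0.0945,0.079,0,0,0]

```text
clock: 35.62
position: [0.6273, 0.1422, 0.172]
ee_rot: [0.482, -0.517, 0.517, -0.483]
ft_force: [0.7, -1.0, 0.9]
grip_width: 0.449
```

Request:
send_rows:
  motion:
    - [0,0,0,0,0,0,0]
    - [0,0,0,0,0,0,0]
    - [0,0,0,0,0,0,0]
    - [0,0,0,0,0,0,0]
    - [0,0,0,0,0,0,0]
    - [0,0,0,0,0,0,0]
    - [0,0,0,0,0,0,0]
  squeeze: 30

```text
clock: 36.2
position: [0.6276, 0.1419, 0.1725]
ee_rot: [0.482, -0.517, 0.517, -0.483]
ft_force: [-0.7, 0.2, 6.2]
grip_width: 0.106
```

Request:
send_rows:
  motion:
    - [0,0,0,-0.01,0,0,0]
    - [0,0,0,-0.02,0,0,0]
    - [0,0,0,-0.03,0,0,0]
    - [0,0,0,-0.04,0,0,0]
    - [0,0,0,-0.05,0,0,0]
    - [0,0,0,-0.06,0,0,0]
    - [0,0,0,-0.07,0,0,0]
    - [0,0,0,-0.076,0,0,0]
    - [0,0,0,-0.08,0,0,0]
    - [0,0,0,-0.081,0,0,0]

```text
clock: 37.03
position: [0.5482, 0.1476, 0.1726]
ee_rot: [0.48, -0.516, 0.518, -0.485]
ft_force: [12.7, 2.4, -2.5]
grip_width: 0.104
```

Request:
send_rows:
  motion:
    - [0,0,0,0,0,0,0]
    - [0,0,0,0,0,0,0]

```text
clock: 37.2
position: [0.5483, 0.1476, 0.1725]
ee_rot: [0.481, -0.516, 0.518, -0.484]
ft_force: [7.2, 0.9, 1.4]
grip_width: 0.105
```

Request:
send_rows:
  motion:
    - [50,0,0,0,0,0,0]
    - [50,0,0,0,0,0,0]
    - [50,0,0,0,0,0,0]
    - [50,0,-0.04,0,0,0,0]
    - [50,0,-0.09,0,0,0,0]
    - [50,0,-0.09,0,0,0,0]
    - [50,0,-0.09,0,0,0,0]
    - [50,0,-0.09,0,0,0,0]

```text
clock: 37.87
position: [0.5462, 0.1473, 0.2613]
ee_rot: [-0.482, 0.517, -0.517, 0.483]
ft_force: [-0.2, 0.1, -0.8]
grip_width: 0.499
```

```bash
python3 - <<'E'
from caps import *
from meas import rect
o=st();c=camera("wrist");save(c,"w24");W=cloud(c,o)
rect(W,(.4,.8,.05,.3),.175,.19,"handle")
rect(W,(.4,.7,.0,.3),.158,.17,"bar")
plan([0.585,0.335,0.25],41)
E
```

```text
t 37.87 p [0.5462 0.1473 0.2613] jawyaw -3.95 down [ 0.001  0.001 -1.   ] F [-0.2  0.1 -0.8] w 0.499 q [-0.76  0.19  0.48  1.6  -0.09  1.37 -0.34]
handle c [0.5481 0.1466] size [0.0594 0.0095] ang 85.89 zmed 0.1831 1126
bar c [0.5478 0.146 ] size [0.1966 0.0444] ang 85.82 zmed 0.1635 13286
shift [-0.19, 0.0102, 0.0263] rv [0.0009, -0.7844, -0.0003]
```

View pics/w24.png

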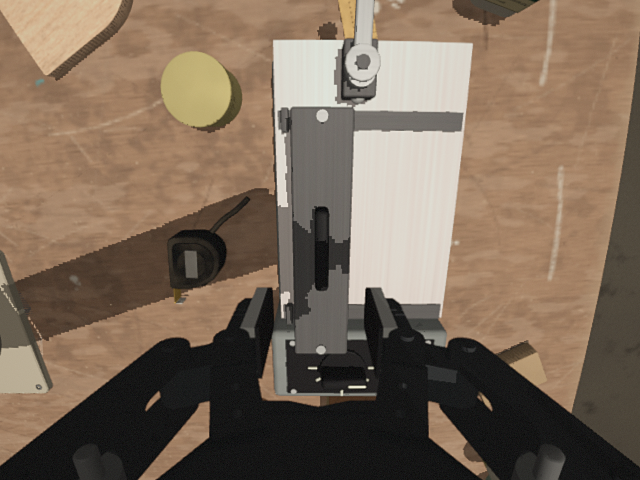

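The bar is home: the handle is back at (0.5481,0.1466), as at the start. Next is the lever.

```bash
python3 -c "
from plan import *
plan([0.57,0.355,0.25],41)"
```

```text
shift [-0.209, 0.0103, 0.0099] rv [0.0009, -0.7844, -0.0003]
```

Request:
send_rows:
  motion:
    - [50,-0.209,0.01,0.01,0,-0.784,0]
    - [50,-0.209,0.01,0.01,0,-0.784,0]
    - [50,-0.209,0.01,0.01,0,-0.784,0]
    - [50,-0.209,0.01,0.01,0,-0.784,0]
    - [50,-0.209,0.01,0.01,0,-0.784,0]
    - [50,-0.209,0.01,0.01,0,-0.784,0]
    - [50,-0.209,0.01,0.01,0,-0.784,0]
    - [50,-0.209,0.01,0.01,0,-0.784,0]
    - [50,-0.209,0.01,0.01,0,-0.784,0]
    - [50,-0.209,0.01,0.01,0,-0.784,0]

```text
clock: 38.75
position: [0.5704, 0.3543, 0.2504]
ee_rot: [0.643, -0.294, 0.294, -0.643]
ft_force: [0.1, -0.1, 0.2]
grip_width: 0.499
```

Request:
send_rows:
  motion:
    - [50,0,0,0,0,0,0]
    - [50,0,0,0,0,0,0]
    - [50,0,0,0,0,0,0]

```text
clock: 39.0
position: [0.5705, 0.3548, 0.2512]
ee_rot: [-0.643, 0.294, -0.294, 0.643]
ft_force: [0.3, -0.8, 0.2]
grip_width: 0.497
```

```bash
python3 - <<'E'
from caps import *
o=st();c=camera("wrist");save(c,"w25");W=cloud(c,o)
caps(W,.158,.175,(.5,.65,.3,.4),60)
caps(W,.139,.152,(.5,.65,.25,.31),60)
E
```

```text
t 39.00 p [0.5705 0.3548 0.2512] jawyaw 40.92 down [ 0.  0. -1.] F [ 0.3 -0.8  0.2] w 0.497 q [-0.83  0.43  0.29  1.31 -0.12  1.42  0.17]
cap [0.593  0.3437] r 0.0089 z 0.1670 [330. 276.] 487
cap [0.5887 0.2764] r 0.0117 z 0.1425 [278. 318.] 209
```

View pics/w25.png

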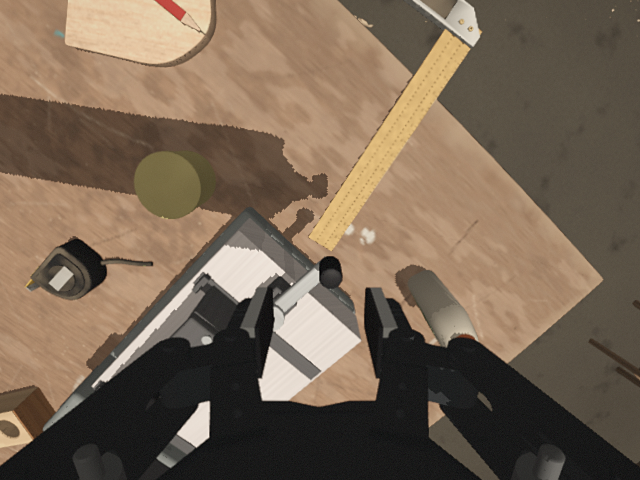

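```bash
python3 -c "
from arc import *
plan([0.592,0.344,0.149],41)
arc(175.8,1.6,0,16)"
```

```text
shift [0.0223, 0.1022, 0.009] rv [-0.0004, -0.0012, -0.0002]
[-0.0049, -0.0, -0.005]
[-0.0092, -0.0, -0.0105]
[-0.0129, -0.0, -0.0164]
[-0.0161, -0.0, -0.0227]
[-0.0186, -0.0, -0.0292]
[-0.0204, -0.0, -0.036]
[-0.0216, -0.0, -0.0429]
[-0.0221, -0.0, -0.0498]
[-0.0218, -0.0, -0.0568]
[-0.0209, -0.0, -0.0638]
[-0.0193, -0.0, -0.0706]
[-0.017, -0.0, -0.0772]
[-0.0141, -0.0, -0.0835]
[-0.0105, -0.0, -0.0896]
[-0.0064, -0.0, -0.0952]
[-0.0017, -0.0, -0.1004]
```

Request:
send_rows:
  motion:
    - [50,0.022,0.02,0.009,0,0,0]
    - [50,0.022,0.05,0.009,0,0,0]
    - [50,0.022,0.08,0.009,0,0,0]
    - [50,0.022,0.095,0.009,0,0,0]
    - [50,0.022,0.1,0.009,0,0,0]
    - [50,0.022,0.1,0.009,0,0,0]
    - [50,0.022,0.1,0.009,0,0,0]

```text
clock: 39.63
position: [0.5922, 0.3447, 0.1523]
ee_rot: [-0.643, 0.293, -0.294, 0.644]
ft_force: [1.2, 0.8, 0.5]
grip_width: 0.502
```

Request:
send_rows:
  motion:
    - [10,0,0,0,0,0,0]
    - [10,0,0,0,0,0,0]
    - [10,0,0,0,0,0,0]
    - [10,0,0,0,0,0,0]
    - [10,0,0,0,0,0,0]
    - [10,0,0,0,0,0,0]
  squeeze: 20

```text
clock: 40.13
position: [0.5917, 0.3442, 0.1528]
ee_rot: [-0.643, 0.293, -0.293, 0.644]
ft_force: [-4.7, -2.6, 6.3]
grip_width: 0.193
```

Request:
send_rows:
  motion:
    - [10,-0.005,0,-0.005,0,0,0]
    - [10,-0.009,0,-0.0105,0,0,0]
    - [10,-0.013,0,-0.0165,0,0,0]
    - [10,-0.016,0,-0.0225,0,0,0]
    - [10,-0.0185,0,-0.029,0,0,0]
    - [10,-0.0205,0,-0.036,0,0,0]
    - [10,-0.0215,0,-0.043,0,0,0]
    - [10,-0.022,0,-0.05,0,0,0]
    - [10,-0.022,0,-0.05,0,0,0]

```text
clock: 40.88
position: [0.5377, 0.3306, 0.1527]
ee_rot: [-0.642, 0.293, -0.292, 0.645]
ft_force: [-5.2, 4.4, 6.5]
grip_width: 0.198
```

```bash
python3 -c "
from arc import *
st()
arc(175.8,.8,0,8)
plan([.5162,.2796,.1525],41)"
```

```text
t 40.88 p [0.5377 0.3306 0.1527] jawyaw 41.12 down [ 0.     0.004 -1.   ] F [-5.2  4.4  6.5] w 0.198 q [-0.84  0.4   0.28  1.56 -0.12  1.2   0.18]
[0.0002, -0.0, -0.007]
[0.0011, -0.0, -0.0139]
[0.0027, -0.0001, -0.0207]
[0.005, -0.0001, -0.0274]
[0.0079, -0.0001, -0.0337]
[0.0114, -0.0001, -0.0398]
[0.0156, -0.0002, -0.0454]
[0.0202, -0.0002, -0.0506]
shift [0.0243, -0.0, -0.0497] rv [-0.0028, 0.002, -0.0031]
```

Request:
send_rows:
  motion:
    - [10,0.0005,0,-0.007,0,0,0]
    - [10,0.0015,0,-0.014,0,0,0]
    - [10,0.0035,0,-0.0205,0,0,0]
    - [10,0.006,0,-0.027,0,0,0]
    - [10,0.009,0,-0.0335,0,0,0]
    - [10,0.013,0,-0.0395,0,0,0]
    - [10,0.0175,0,-0.045,0,0,0]
    - [10,0.0225,0,-0.05,0,0,0]
    - [10,0.0235,0,-0.051,0,0,0]

```text
clock: 41.63
position: [0.5169, 0.2768, 0.1525]
ee_rot: [-0.642, 0.293, -0.294, 0.644]
ft_force: [3.5, 4.4, 5.6]
grip_width: 0.198
```

Request:
send_rows:
  motion:
    - [50,0,0,0,0,0,0]
    - [50,0,0,0,0,0,0]
    - [50,0,0,0,0,0,0]
    - [50,0,0,0,0,0,0]
    - [50,0,-0.04,0,0,0,0]
    - [50,0,-0.07,0,0,0,0]
    - [50,0,-0.1,0,0,0,0]
    - [50,-0.015,-0.1,0,0,0,0]
    - [50,-0.015,-0.1,0,0,0,0]
    - [50,-0.015,-0.1,0,0,0,0]

```text
clock: 42.47
position: [0.5059, 0.2888, 0.2503]
ee_rot: [0.644, -0.293, 0.293, -0.643]
ft_force: [-0.0, -0.6, -1.0]
grip_width: 0.502
```

```bash
python3 - <<'E'
from caps import *
from meas import rect
o=st();c=camera("wrist");save(c,"w26");W=cloud(c,o)
caps(W,.158,.175,(.48,.55,.25,.32),60)
c=camera("top");save(c,"top26");cv2.imwrite("pics/top26c.png",cv2.resize(c["pixels"][140:310,150:430,::-1],None,fx=2.8,fy=2.8))
E
```

```text
t 42.47 p [0.5059 0.2888 0.2503] jawyaw 41.07 down [-0.001 -0.    -1.   ] F [-0.  -0.6 -1. ] w 0.502 q [-0.85  0.23  0.3   1.57 -0.07  1.36  0.17]
cap [0.5161 0.2791] r 0.0089 z 0.1671 [319. 265.] 493
```

View pics/w26.png

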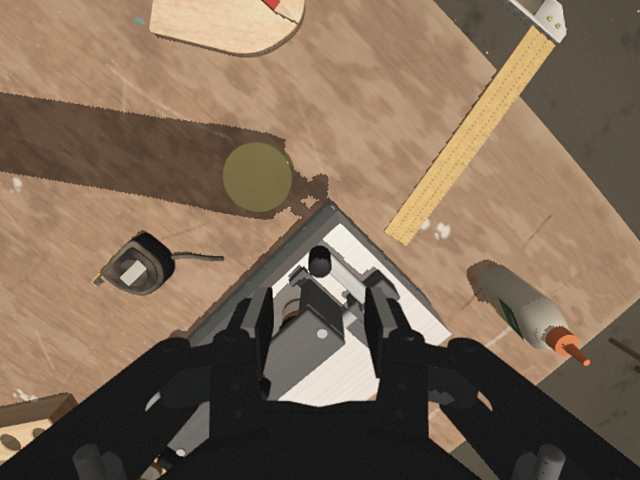

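View pics/top26c.png

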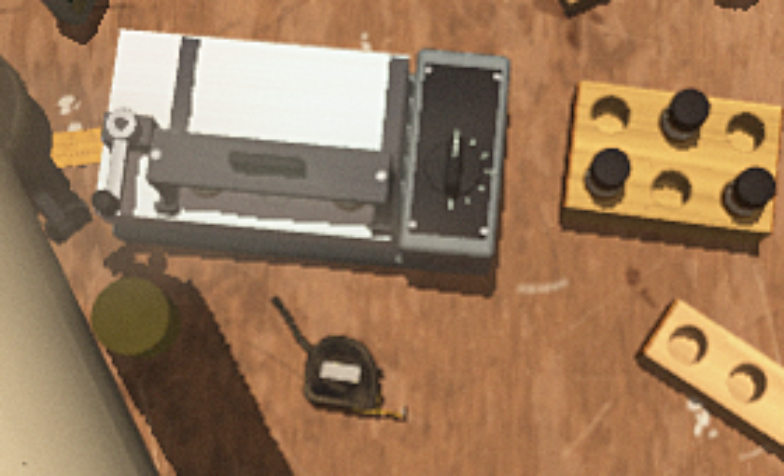

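The lever grip is at (0.516,0.279), which is the computed locked position. The tray has been knocked, but it is empty and no longer needed. Next is the timer.

```bash
python3 -c "
from plan import *
plan([0.556,-0.004,0.25],85.8)"
```

```text
shift [0.2527, -0.0, -0.1536] rv [0.0022, -0.7825, -0.0009]
```

Request:
send_rows:
  motion:
    - [50,0.253,0,-0.154,0,-0.782,0]
    - [50,0.253,0,-0.154,0,-0.782,0]
    - [50,0.253,0,-0.154,0,-0.782,0]
    - [50,0.253,0,-0.154,0,-0.782,0]
    - [50,0.253,0,-0.154,0,-0.782,0]
    - [50,0.253,0,-0.154,0,-0.782,0]
    - [50,0.253,0,-0.154,0,-0.782,0]
    - [50,0.253,0,-0.154,0,-0.782,0]
    - [50,0.253,0,-0.154,0,-0.782,0]
    - [50,0.253,0,-0.154,0,-0.782,0]

```text
clock: 43.4
position: [0.5558, -0.0061, 0.2499]
ee_rot: [0.707, -0.028, 0.027, -0.706]
ft_force: [0.6, 0.2, -0.3]
grip_width: 0.5
```

Request:
send_rows:
  motion:
    - [50,0,0,0,0,0,0]
    - [50,0,0,0,0,0,0]
    - [50,0,0,0,0,0,0]

```text
clock: 43.65
position: [0.556, -0.0024, 0.2506]
ee_rot: [-0.707, 0.026, -0.025, 0.707]
ft_force: [-0.8, -0.5, -0.5]
grip_width: 0.499
```

```bash
python3 - <<'E'
from caps import *
from meas import rect
o=st();c=camera("wrist");save(c,"w27");W=cloud(c,o);np.save("w27.npy",W)
rect(W,(.5,.62,-.06,.05),.137,.155,"knob")
E
```

```text
t 43.65 p [ 0.556  -0.0024  0.2506] jawyaw 85.88 down [-0.001  0.    -1.   ] F [-0.8 -0.5 -0.5] w 0.499 q [-0.46  0.17  0.43  1.64 -0.07  1.35  1.48]
knob c [ 0.5595 -0.004 ] size [0.0127 0.0434] ang 85.22 zmed 0.143 855
```

View pics/w27.png

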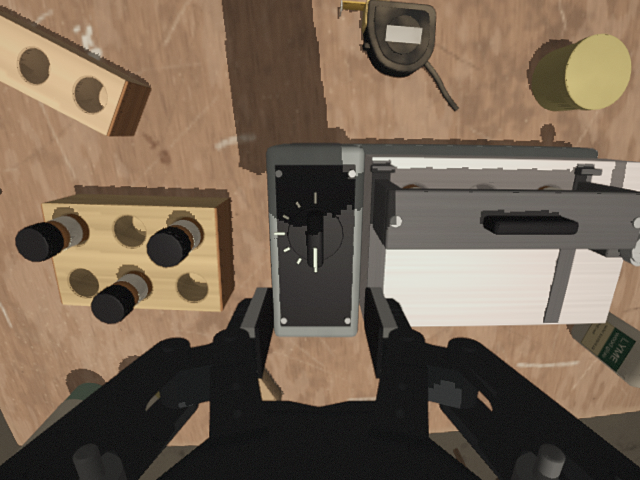

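The knob is at px (315,238) with its white pointer line at (316,262), towards the back, so it is off. Measured centre (0.5595,−0.004).

```bash
python3 -c "
from plan import *
plan([0.5595,-0.004,0.126],85.6)"
```

```text
shift [0.0036, 0.1247, -0.0012] rv [-0.0003, 0.0048, -0.0005]
```

Request:
send_rows:
  motion:
    - [40,0.0035,0.03,-0.0015,0,0.005,0]
    - [40,0.0035,0.06,-0.0015,0,0.005,0]
    - [40,0.0035,0.09,-0.0015,0,0.005,0]
    - [40,0.0035,0.11,-0.0015,0,0.005,0]
    - [40,0.0035,0.12,-0.0015,0,0.005,0]
    - [40,0.0035,0.123,-0.0015,0,0.005,0]
    - [40,0.0035,0.123,-0.0015,0,0.005,0]
    - [40,0.0035,0.123,-0.0015,0,0.005,0]

```text
clock: 44.37
position: [0.5604, -0.0052, 0.1293]
ee_rot: [-0.706, 0.027, -0.028, 0.707]
ft_force: [0.7, -0.2, -0.5]
grip_width: 0.404
```

```bash
python3 - <<'E'
from caps import *
o=st();c=camera("wrist");save(c,"w28")
E
```

```text
t 44.37 p [ 0.5604 -0.0052  0.1293] jawyaw 85.50 down [ 0.002  0.    -1.   ] F [ 0.7 -0.2 -0.5] w 0.404 q [-0.43  0.28  0.42  1.78 -0.13  1.1   1.52]
```

View pics/w28.png

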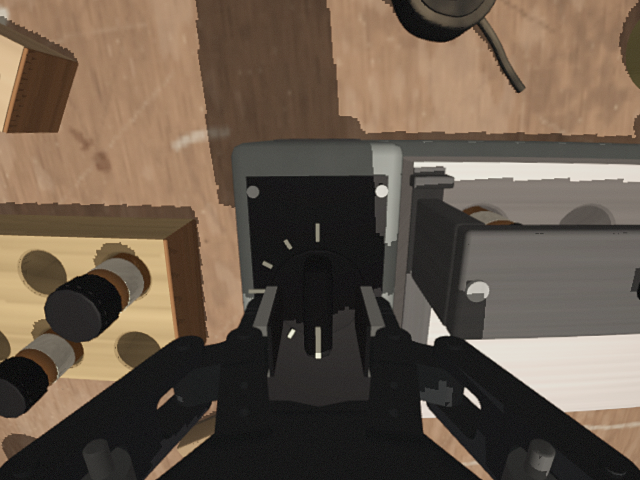

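Request:
send_rows:
  motion:
    - [5,0,0,0,0,0,0]
    - [5,0,0,0,0,0,0]
    - [5,0,0,0,0,0,0]
    - [5,0,0,0,0,0,0]
    - [5,0,0,0,0,0,0]
    - [5,0,0,0,0,0,0]
  squeeze: 50

```text
clock: 44.92
position: [0.5602, -0.0056, 0.1293]
ee_rot: [-0.706, 0.027, -0.029, 0.707]
ft_force: [-1.2, 0.2, 6.3]
grip_width: 0.14
```

Request:
send_rows:
  motion:
    - [5,0,0,0,0,0.08,0]
    - [5,0,0,0,0,0.16,0]
    - [5,0,0,0,0,0.24,0]
    - [5,0,0,0,0,0.32,0]
    - [5,0,0,0,0,0.4,0]
    - [5,0,0,0,0,0.48,0]
    - [5,0,0,0,0,0.56,0]
    - [5,0,0,0,0,0.64,0]
    - [5,0,0,0,0,0.72,0]
    - [5,0,0,0,0,0.8,0]

```text
clock: 45.75
position: [0.5603, -0.0055, 0.1292]
ee_rot: [-0.639, 0.302, -0.303, 0.64]
ft_force: [-0.9, -1.0, 5.4]
grip_width: 0.136
```

```bash
python3 - <<'E'
from caps import *
o=st()
plan(o["position"],-4.4)
E
```

```text
t 45.75 p [ 0.5603 -0.0055  0.1292] jawyaw 39.42 down [ 0.002  0.001 -1.   ] F [-0.9 -1.   5.4] w 0.136 q [-0.53  0.29  0.54  1.79 -0.17  1.11  0.75]
shift [0.0, 0.0, 0.0] rv [-0.002, 0.7648, 0.0]
```

Request:
send_rows:
  motion:
    - [5,0,0,0,0,0.08,0]
    - [5,0,0,0,0,0.16,0]
    - [5,0,0,0,0,0.24,0]
    - [5,0,0,0,0,0.32,0]
    - [5,0,0,0,0,0.4,0]
    - [5,0,0,0,0,0.48,0]
    - [5,0,0,0,0,0.56,0]
    - [5,0,0,0,0,0.64,0]
    - [5,0,0,0,0,0.72,0]
    - [5,0,0,0,0,0.78,0]

```text
clock: 46.58
position: [0.5603, -0.0056, 0.1293]
ee_rot: [0.476, -0.522, 0.523, -0.477]
ft_force: [-0.8, -0.8, 5.7]
grip_width: 0.135
```

Request:
send_rows:
  motion:
    - [5,0,0,0,0,0,0]
    - [5,0,0,0,0,0,0]
    - [5,0,0,0,0,0,0]

```text
clock: 46.83
position: [0.5603, -0.0055, 0.1293]
ee_rot: [0.477, -0.521, 0.522, -0.478]
ft_force: [-0.5, -0.2, 6.1]
grip_width: 0.136
```

```bash
python3 - <<'E'
from caps import *
o=st()
E
```

```text
t 46.83 p [ 0.5603 -0.0055  0.1293] jawyaw -5.05 down [ 0.002  0.001 -1.   ] F [-0.5 -0.2  6.1] w 0.136 q [-0.63  0.31  0.67  1.79 -0.21  1.11  0.02]
```

Turned 90.5°. I'll release and lift to check it.

Request:
send_rows:
  motion:
    - [45,0,0,0,0,0,0]
    - [45,0,0,0,0,0,0]
    - [45,0,0,0,0,0,0]
    - [45,0,0,0,0,0,0]
    - [45,0,-0.04,0,0,0,0]
    - [45,0,-0.08,0,0,0,0]
    - [45,0,-0.13,0,0,0,0]
    - [45,0,-0.16,0,0,0,0]
    - [45,0,-0.16,0,0,0,0]
    - [45,0,-0.16,0,0,0,0]

```text
clock: 47.67
position: [0.5606, -0.0055, 0.2901]
ee_rot: [0.476, -0.521, 0.522, -0.479]
ft_force: [0.6, -0.9, -1.6]
grip_width: 0.446
```

```bash
python3 - <<'E'
from caps import *
from meas import rect
o=st();c=camera("wrist");save(c,"w29");W=cloud(c,o)
rect(W,(.5,.62,-.06,.05),.137,.155,"knob")
rect(W,(.4,.8,.05,.3),.175,.19,"handle")
caps(W,.158,.175,(.48,.55,.25,.32),60)
c=camera("scene");save(c,"scene29")
cv2.imwrite("pics/s29c.png",cv2.resize(c["pixels"][170:360,190:450,::-1],None,fx=3,fy=3))
E
```

```text
t 47.67 p [ 0.5606 -0.0055  0.2901] jawyaw -5.04 down [ 0.004  0.001 -1.   ] F [ 0.6 -0.9 -1.6] w 0.446 q [-0.68  0.18  0.7   1.58 -0.12  1.42 -0.06]
knob c [ 0.56   -0.0042] size [0.0441 0.0119] ang 85.11 zmed 0.143 644
handle c [0.5474 0.1385] size [0.0454 0.0105] ang 86.48 zmed 0.183 1131
```

View pics/w29.png

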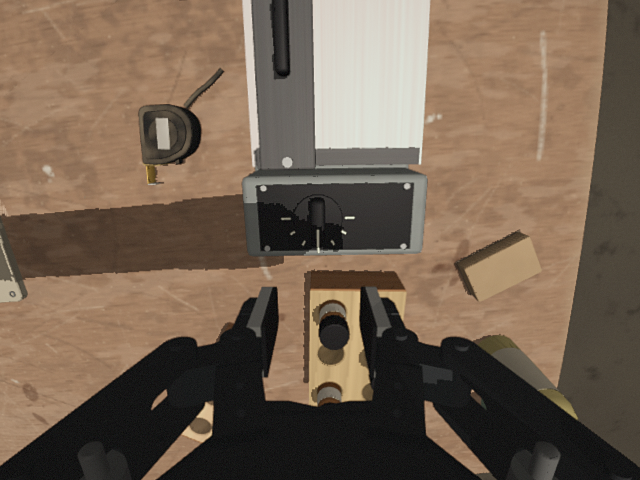

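View pics/s29c.png

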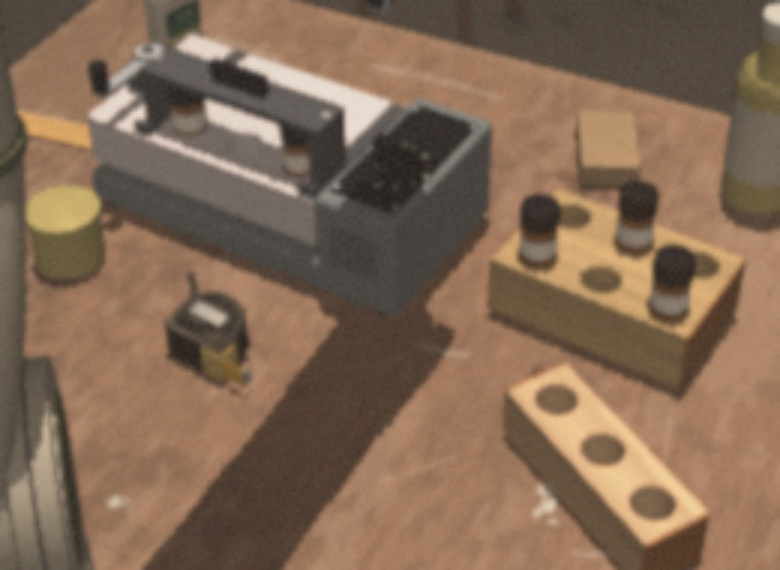

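The knob bar is exactly 90° from off, with its pointer on the long "3" mark at px (318,240). The bar is home, the lever locked, the stand vials upright, and the tin and tape are where they started. The robot is clear.

```bash
python3 -c "
from workcell import *
print(hand_in())"
```

```text
the job is handed in; nothing more can be done
None
```

The batch is changed and the job is handed in at about 48 s on the clock; `hand_in()` gave no verdict.

**What I did, in order:**
- Swung the cam lever free and slid the bar back about 79 mm.
- Stood the two shaken vials in the stand's near-right and far-middle holes.
- Put the two fresh vials in the shaker's right and left pockets; the middle pocket stays empty.
- Slid the bar home, locked the lever, and only then turned the timer 90° clockwise.

**Last checks:**
- **Stand:** all three caps read 116 mm high, the same as the stored vial before and after.
- **Fresh vials:** caps read 150.4 mm just before the bar was closed, the same as the seated vials I took out.
- **Bar and lever:** the handle was back within 0.1 mm of its starting place once slid home. The later timer view cut off part of the handle. The lever grip was within 1 mm of its calculated locked position, though I did not re-measure it after turning the timer.
- **Timer:** the knob's bar is 90° from off, with the pointer on the long "3" mark.
- **Tin and tape:** by eye in the last pictures they are where they started.
- **Robot:** the gripper was well clear above the shaker.

**Things that disagreed or went less than cleanly:**
- The top camera read 3 to 5 mm lower in y than the wrist camera, so I relied on the wrist camera.
- The wrist force reached about 43 N when the lever met its end stop.
- The tray was knocked aside only after it was empty.

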